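Battery pack in, cover locked with its quarter-turn stud

TASK

Put the black and yellow battery pack flat into the open bay of the bench instrument and swing the hinged cover shut over it. Then push the cover's orange quarter-turn stud in against its spring and turn it clockwise a full quarter turn, so that it stays caught and locks the cover; do not force it round before it is pushed in. Leave the other things on the bench where they are.

Things in the scene. Friction and masses are not known exactly. Their poses are not given: they have to be found in the camera images.
- instrument: Pale grey bench instrument, 240 (x) x 230 (y) x 85 mm high, fixed; origin at the centre of its underside, z up. Sunk in its flat top is the open battery bay. The cover's hinge line runs parallel to x at y = +65 mm, 85 mm up; the cover opens up and over towards +y. When shut it spans y = +65 to -93 mm and the stud's axis is vertical at x = 0, y = -65 mm, over a slotted catch plate.
- bay_floor (a point): Centre of the dark floor of the battery bay, 12 mm above the bench, at x = 0, y = +20 mm on the instrument and with its axes. The bay is 128 mm along x, 72 mm along y and 73 mm deep.
- cover (a joint): Hinge angle, rad, of the dark grey cover plate (160 mm along the hinge, 158 mm out from it, 6 mm thick): 0 = shut flat on the instrument's top, 2.15 = open stop. It starts standing open, leaning away from the bay. Stiff damped hinge: stays where left above about 1.1 rad, sinks shut slowly by itself below about 0.9; 2 to 3 N at its edge moves it.
- cover_edge (a point): Middle of the cover's free edge, 158 mm from the hinge line, half-way through its thickness. Its axes are the cover's: x along the hinge, y towards the hinge, z out of the outer face (the top when shut), which may be pushed anywhere beside the stud.
- stud_grip (a point): Middle of the stud's orange wing, on the stud's axis: wing 64 mm long (point y), 14 thick (point x), 28 high (z, outwards), on a flange 44 mm across, 6 thick. It stands on the cover's outer face, 130 mm from the hinge, midway along it, and moves with cover and stud. Cover shut, stud out: point 133 mm above the bench, wing's top 147, flange's top 119, cover's top 91.
- stud_push (a joint): How far the stud is pushed in, m: 0 = sprung out, 0.020 = stop; the spring takes 4 N to start, 12 N at the stop. Cover shut, the stud's cross pin stands in a slot and cannot turn (about 0.1 rad of play) until pushed in past 0.013 (hold it at 0.016 to 0.019 while turning). Turned and let go it rises only to about 0.013, caught under the plate; unturned it springs out to 0.
- stud_turn (a joint): Turn of the stud, rad: 0 = unlocked (wing along the instrument's y, square to the hinge), grows clockwise seen from above to a stop at 1.571 (wing along the instrument's x). Light friction holds it.
- pack: Battery pack, a black block with yellow bands, 116 (x) x 62 (y) x 40 mm, with an upright yellow grip rib across the middle of its top: 14 mm thick along x, 50 along y, 26 high (66 mm overall). Origin at the centre of the underside, z up; about 0.45 kg. In the bay its x lies along the instrument's x, either way round, with 5 to 6 mm of play on each side.
- meter: Bystander: blue hand-held meter with black dial, 150 x 75 x 42 mm, lying flat; origin under its centre.
- screwdriver: Bystander: screwdriver 190 mm long, lying.
- wrench: Bystander: steel wrench 160 mm long, lying.
- tape_roll: Bystander: blue tape roll, 90 mm across, 24 mm high.
- jar: Bystander: amber jar with white cap, 64 mm across, 85 mm high.
- phone: Bystander: black phone, 150 x 73 x 9 mm.
- mug: Bystander: white mug, 76 mm across, 90 mm high.
Not all that is in view belongs to the job. Leave any pink or red look-alike of the pack alone.

How it is judged:
On the way, in this order (a step that is already met when the one before it is completed fails the run):
1. the battery pack lies flat on the floor of the bay (x of pack in the frame of instrument between -0.01 and 0.01 m and y of pack in the frame of instrument between 0.01 and 0.03 m and z of pack in the frame of instrument below 0.017 m and angle between pack's own z axis and vertical below 0.08 rad), for 0.2 s.
2. the cover is shut over it (all of step 1 and value of joint cover below 0.03 rad), for 0.2 s.
3. the stud is pushed in and turned a quarter turn (all of step 2 and value of joint stud_turn above 1.4 rad and value of joint stud_push above 0.008 m), for 0.2 s.
At the end, for the whole second after the job is handed in: The pack lies flat (0.08 rad) on the bay floor (5 mm), its centre within 10 mm of the bay's in x and y; the cover is shut (under 0.03 rad); the stud is turned at least 1.4 rad and stays caught, pushed in at least 8 mm; the pack is at rest (all of step 3 and linear speed of pack below 0.02 m/s); the robot touches nothing.
It fails at once if a bystander was moved more than 40 mm (distance of any of meter, screwdriver, wrench, tape_roll, jar, phone, mug from where it was at the start of the episode above 0.04 m).
It fails at once if with the cover shut, the stud was forced round (past 0.2 rad) without being pushed in (less than 8 mm) (value of joint cover below 0.03 rad and value of joint stud_turn above 0.2 rad and value of joint stud_push below 0.008 m).
It also fails if it takes over 67 s, if anything falls off the work surface, if the arm or the gripper's body presses on something with over 40 N, if the wrist force passes 120 N, or if a joint passes its speed limit or range.

ROBOT

A 6-joint arm with a two-finger parallel gripper is mounted at the origin on the work surface. World frame = base frame: x ahead of the robot, y to its left, z up, the work surface at z = 0. Lengths are in m, angles in rad, forces in N, time in s.
With the tool pointing down it reaches from about 0.3 to 0.875 m from the base axis. Payload 6.4 kg.
Tool frame: the origin (TCP) lies between the finger pads; the fingertips stand 25 mm ahead of it and the grasp point (between the pads) lies 6 mm ahead of it; y points along the fingers, x is the direction in which the jaws open and shut, and the axes are right-handed (so a half turn about y gives the same grasp; the last joint's range is limited). The gripper opens to 85 mm and grips with 20 to 120 N. Pads are 22 mm wide; open, the fingers measure 114 mm over their backs; the gripper's body (76 mm by 85 mm) begins 54 mm behind the grasp point. The pads swing forward as they close: fully open they stand 13 mm farther back than shut.
Start: joints at [1.082, 0.181, 1.607, -0, 1.354, -0.206], TCP at [0.16, 0.552, 0.256] pointing down, gripper open.
Joint ranges: [-2.99, 2.99], [-0.89, 2.07], [0.3, 2.58], [-1.14, 4.28], [0, 2.63], [-3.12, 3.12]. Speed limits (rad/s): [2.57, 2.57, 3.01, 3.14, 3.14, 3.14].

INTERFACE

Orientations are given as a unit quaternion [w, x, y, z].
In Python, from bench import ctrl, vision, ticket, find_in, regions_of, pinpoint gives the robot as it stands.
- The arm moves only by the tool apply_moves, never from a script. Its argument "increments" is a list of rows, each an object of numbers: "x", "y", "z": the shift along the tool's x, y, z in cm; "ax", "ay", "az": the turn, a rotation vector about the tool's x, y, z in rad; "grip": the closure, from 0 (fully open) to 1 (shut). A call has 1 to 12 rows; each row is the pose to reach, as a shift and turn from the pose measured when the call began, along the tool's axes at that moment; what a row does not reach only later rows make up. A row lasts 1/8 s, in which the tool goes at most 62.5 mm and 10.7 degrees, less where a joint would pass 70% of its speed; a pose out of reach is approached as far as the arm can. A call with a gripper value outside its range is refused whole. The fingers move at their own pace and stop on an object; the grip force is fixed at half the most. Time passes only in rows, so rows that repeat a pose let the fingers close. It gives the time, the measured TCP pose, the force and the opening at its end, in the units of the state.
- ctrl.get_obs(): the state, without advancing time (a new reading comes with each control period).
- vision.camera(name): name is "scene" or "top"; returns the picture (384x512x3 uint8, red, green, blue); there is no depth.
- vision.camera_params(name): a dict with "intrinsics" (3x3 intrinsics, pixels), "R" (3x3) and "t" (3): a world point X has camera coordinates R X + t. Camera axes: x right, y down, z forward; pixel columns grow to the right and rows downward; lengths in m; the calibration is good to about 2 mm. A picture is of the moment at which its call begins. camera_params takes no time and is no camera call.
- ticket.hand_in(): hands the job in, once; it reports no verdict.
Trained networks look in the newest picture that a camera, given by its name, has taken for a name from the list of things; names that differ only in an ending like _2 or _b are one class to them, and where a whole thing is asked for, a point or a joint stands for the part that bears it (a point fixed in the world has none). Each returns a list of dicts, best first, with "p" (0 to 1); they miss things now and then, are a little off and sometimes report something else, mostly with a low value. They report only what shows in the picture. A call takes as long as a camera call. They do not tell look-alikes from the thing itself.
- find_in(camera, query): "rect" ([centre column, centre row, width, height] in pixels, round what is visible of it).
- regions_of(camera, query): "mask" (384x512 bool, what is visible of it) and "rect" ([centre column, centre row, width, height] in pixels, round what is visible of it).
- pinpoint(camera, query): "xy" ([column, row] in pixels: a listed point, or the origin of a listed thing).
The state is a dict: "time_s": time; "q": joint angles; "dq": joint speeds; "joint_efforts": joint torques, N m; "eef_pos": TCP position; "eef_rot": TCP orientation; "wrist_force": force on the tool from outside, world axes, zero at the start; "torque": the same for the moment, N m; "opening": opening from 0.0 (shut) to 1.0 (fully open).
Only numpy, scipy, OpenCV 4.12 (cv2) and the standard library are available. Lean on these libraries where they do the work, as an engineer would, in place of code of your own. Each camera call takes 0.05 s, during which the arm holds its last target.

## Working session

There is one attempt and no reset: what is moved stays moved. The work goes in short steps, Python scripts to look and compute and a tool call to move; the robot and the scene stay as the last step left them, time stands still between calls to the robot, and variables do not carry over. Pictures are saved under pics/ and viewed, and the job is handed in when it is done.

Besides the shell and the picture viewer there is one more tool, called after "Emit:" by a JSON object that holds its "name" and its "arguments". apply_moves: Moves the arm, as the interface text tells. Its arguments: {"type":"object","properties":{"increments":{"type":"array","items":{"type":"object","properties":{"x":{"type":"number"},"y":{"type":"number"},"z":{"type":"number"},"ax":{"type":"number"},"ay":{"type":"number"},"az":{"type":"number"},"grip":{"type":"number"}}}}},"required":["increments"]}

```bash
mkdir -p pics; ls; python3 - <<'E'
from bench import ctrl, vision
import cv2
o=ctrl.get_obs()
print({k:(v if isinstance(v,float) else [round(float(a),4) for a in v]) if hasattr(v,'__len__') else v for k,v in o.items()})
for c in ("scene","top"):
    im=vision.camera(c); p=vision.camera_params(c)
    print(c,p)
    cv2.imwrite(f"pics/{c}0.png",cv2.resize(im[:,:,::-1],(800,600)))
E
```

```text
pics
{'time_s': 0.0, 'q': [1.0817, 0.1815, 1.608, 0.0, 1.3538, -0.2063], 'dq': [-0.0007, -0.0012, 0.0012, 0.0007, 0.0007, -0.0005], 'joint_efforts': [-0.0, -44.4884, -35.133, -0.0003, 0.0093, 0.0], 'eef_pos': [0.1602, 0.5517, 0.2554], 'eef_rot': [-0.5652, 0.5657, 0.424, -0.4251], 'wrist_force': [0.0678, -0.0213, -0.2533], 'torque': [0.0142, -0.0527, 0.0098], 'opening': 0.9990029112362993}
scene {'intrinsics': array([[474.49463456,   0.        , 253.0408472 ],
       [  0.        , 474.49463456, 194.71874594],
       [  0.        ,   0.        ,   1.        ]]), 'R': array([[-0.57512947,  0.8180445 ,  0.00541139],
       [ 0.5966985 ,  0.42401805, -0.68129259],
       [-0.55962219, -0.38860248, -0.7319912 ]]), 't': array([ 0.32252266, -0.25864059,  1.73158277])}
top {'intrinsics': array([[405.33371639,   0.        , 258.22460125],
       [  0.        , 405.33371639, 192.37307389],
       [  0.        ,   0.        ,   1.        ]]), 'R': array([[ 1.33024733e-03, -9.99999018e-01, -4.40876232e-04],
       [-9.88363865e-01, -1.24771103e-03, -1.52102972e-01],
       [ 1.52102272e-01,  6.38080708e-04, -9.88364554e-01]]), 't': array([0.03019059, 0.59359986, 1.32823945])}
```

View pics/scene0.png

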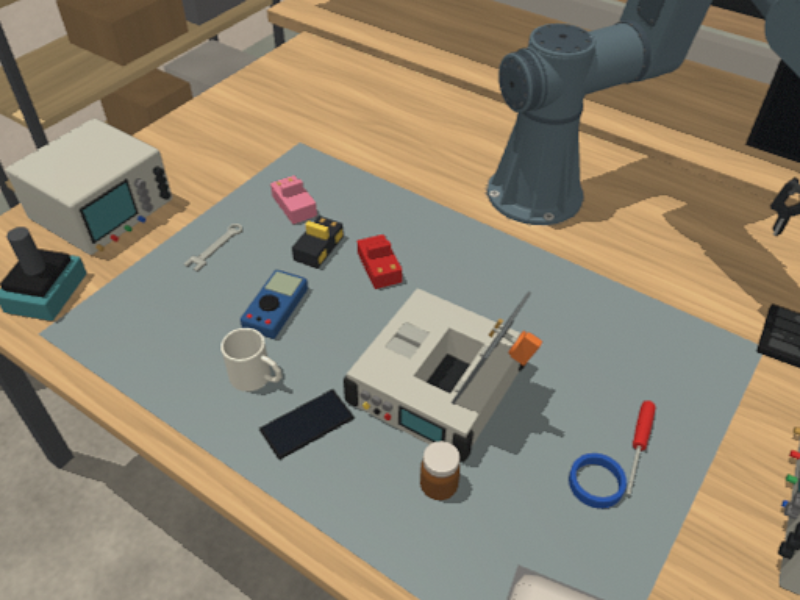

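View pics/top0.png

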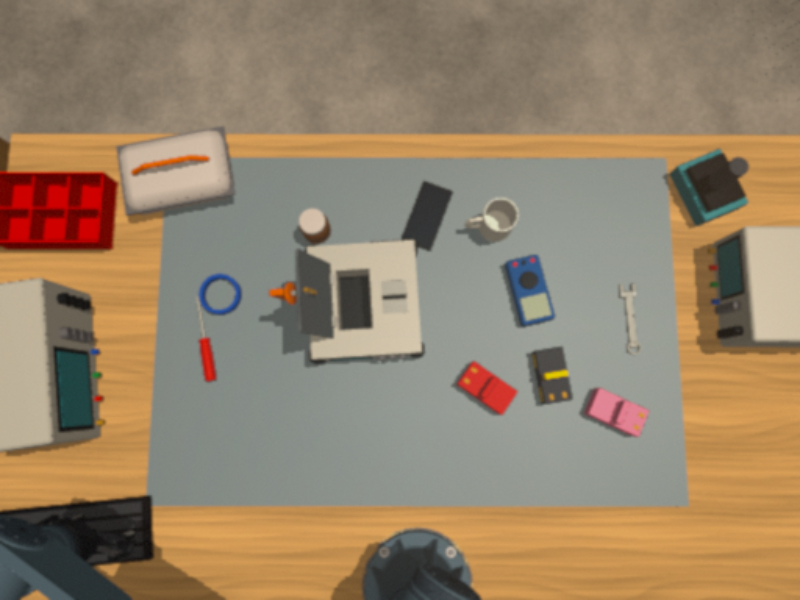

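```bash
python3 - <<'E'
from bench import vision,find_in,pinpoint
for c in ("scene","top"):
    vision.camera(c)
    for n in ("pack","instrument","bay_floor","cover_edge","stud_grip"):
        print(c,n,[(round(float(d['p']),2),[round(float(a)) for a in d['xy']]) for d in pinpoint(c,n)[:4]])
    print(c,'pack rect',[(round(float(d['p']),2),[round(float(a)) for a in d['rect']]) for d in find_in(c,'pack')[:4]])
E
```

```text
scene pack [(0.7, [204, 158]), (0.69, [240, 172]), (0.66, [188, 133])]
scene instrument [(0.9, [279, 246]), (0.59, [334, 221]), (0.42, [406, 290]), (0.3, [289, 248])]
scene bay_floor [(0.98, [287, 247])]
scene cover_edge [(0.82, [327, 207])]
scene stud_grip [(0.77, [336, 222])]
scene pack rect [(0.9, [204, 154, 31, 28]), (0.64, [241, 166, 32, 36]), (0.28, [330, 219, 32, 30])]
top pack [(0.77, [350, 243]), (0.76, [308, 248]), (0.65, [393, 266]), (0.21, [338, 187])]
top instrument [(0.62, [234, 194])]
top bay_floor [(0.81, [230, 192])]
top cover_edge [(0.62, [188, 182])]
top stud_grip [(0.55, [184, 188])]
top pack rect [(0.83, [352, 242, 28, 37]), (0.66, [312, 249, 37, 29]), (0.64, [395, 263, 42, 29])]
```

Candidates for the pack (800x600 pixels): top view black/yellow (551,375), red (487,388), pink (617,411). The black/yellow one fits the description. I'll confirm it with an enlarged crop.

```bash
cat > h.py <<'E'
import numpy as np, cv2
from bench import ctrl, vision, find_in, regions_of, pinpoint
def P(c): 
    p=vision.camera_params(c); return np.array(p['intrinsics']),np.array(p['R']),np.array(p['t'])
def proj(c,X):
    K,R,t=P(c); Y=np.atleast_2d(X)@R.T+t; u=Y@K.T; return u[:,:2]/u[:,2:]
def onz(c,uv,z):
    K,R,t=P(c); d=R.T@np.linalg.solve(K,[uv[0],uv[1],1.]); o=-R.T@t; return o+d*(z-o[2])/d[2]
def tri(a,b):
    M=[K_R for K_R in ()]
    Ps=[P('scene'),P('top')]; Pm=[K@np.c_[R,t] for K,R,t in Ps]
    X=cv2.triangulatePoints(Pm[0],Pm[1],np.array(a,float).reshape(2,1),np.array(b,float).reshape(2,1)); return (X[:3]/X[3]).ravel()
def crop(im,r,s,name):
    x0,y0,x1,y1=r; cv2.imwrite(name,cv2.resize(im[y0:y1,x0:x1,::-1],None,fx=s,fy=s,interpolation=cv2.INTER_CUBIC))
def state():
    o=ctrl.get_obs(); return o
E
python3 - <<'E'
from h import *
a=vision.camera('scene');b=vision.camera('top')
for n,d in dict(scene=a,top=b).items(): cv2.imwrite(f'pics/raw_{n}.png',d[:,:,::-1])
A=cv2.resize(a[130:180,170:230,::-1],(400,333),interpolation=cv2.INTER_CUBIC)
B=cv2.resize(b[215:265,325:385,::-1],(400,333),interpolation=cv2.INTER_CUBIC)
cv2.imwrite('pics/pk.png',np.hstack([A,B]))
crop(a,(215,175,355,300),5,'pics/ins_s.png')
crop(b,(165,145,280,235),6,'pics/ins_t.png')
for c in('scene','top'):
  for q in('pack','instrument'):
    for d in regions_of(c,q)[:3]:
      m=d['mask'].astype(np.uint8); r=cv2.minAreaRect(cv2.findNonZero(m)); print(c,q,round(d['p'],2),r)
  
print(tri((204,158),(350,243)), tri((287,247),(230,192)), tri((327,207),(188,182)),tri((336,222),(184,188)))
E
```

```text
scene pack 0.66 ((203.13946533203125, 154.08583068847656), (24.829116821289062, 36.81784439086914), 31.607501983642578)
scene pack 0.64 ((243.10000610351562, 166.70001220703125), (36.224300384521484, 22.807889938354492), 63.43495178222656)
scene pack 0.64 ((188.44801330566406, 127.0360107421875), (32.3184700012207, 20.048837661743164), 55.304847717285156)
scene instrument 0.59 ((285.1424560546875, 226.64657592773438), (93.72654724121094, 117.60294342041016), 32.574058532714844)
top pack 0.79 ((311.4527893066406, 247.9150848388672), (34.445716857910156, 18.72144317626953), 34.380348205566406)
top pack 0.76 ((353.09613037109375, 239.9807891845703), (35.3009033203125, 20.199962615966797), 78.69007110595703)
top pack 0.66 ((394.5948791503906, 263.6120910644531), (38.8667106628418, 20.352500915527344), 23.198589324951172)
top instrument 0.96 ((221.32684326171875, 193.22958374023438), (76.47579193115234, 95.81305694580078), 86.42366790771484)
top instrument 0.67 ((402.9479675292969, 203.50547790527344), (42.030941009521484, 10.154424667358398), 83.9909896850586)
[ 0.42842772 -0.29074365 -0.00394138] [0.59656255 0.13550489 0.01191007] [0.5929832  0.23564046 0.24350194] [0.58220061 0.25893533 0.19348271]
```

View pics/pk.png

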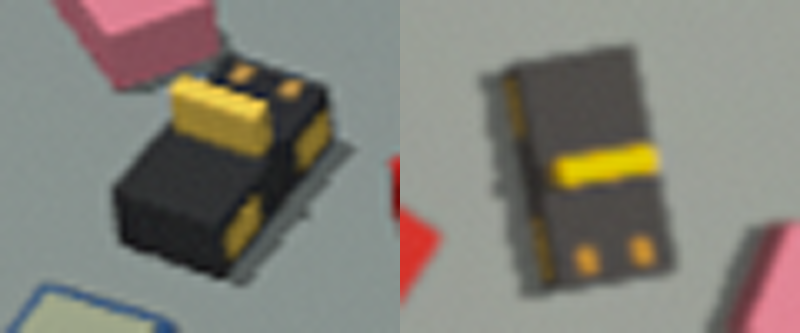

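View pics/ins_s.png

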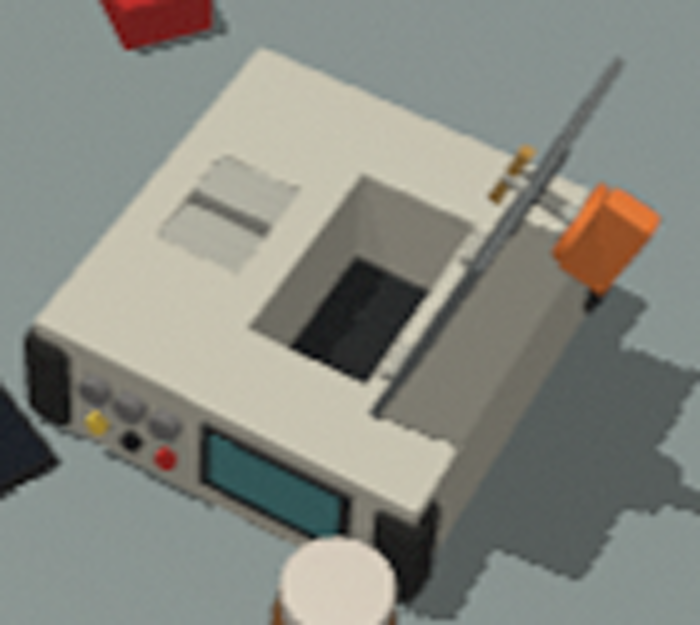

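View pics/ins_t.png

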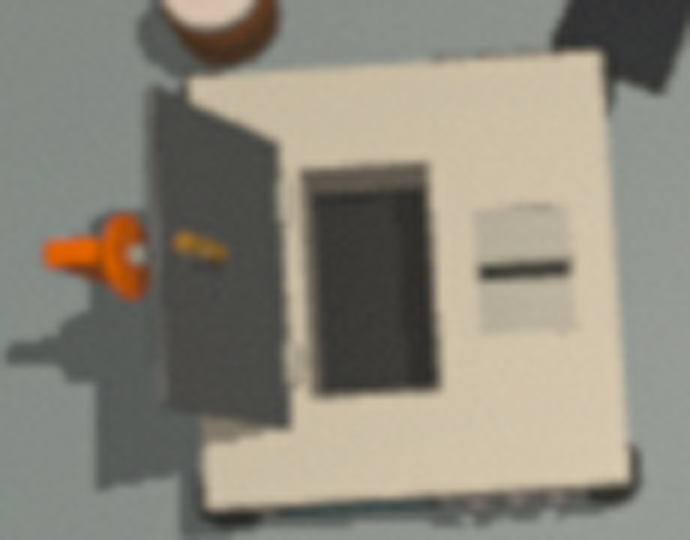

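Confirmed: the pack is at scene (204,155) and top (352,241) in raw pixels, with the rib standing across its middle. I'll fit the poses from the corners in both views.

```bash
cat > fit.py <<'E'
from h import *
from scipy.optimize import least_squares
def T(p,L):
    c,s=np.cos(p[3]),np.sin(p[3]); L=np.array(L,float); return np.c_[p[0]+c*L[:,0]-s*L[:,1],p[1]+s*L[:,0]+c*L[:,1],p[2]+L[:,2]]
def fit(obs,p0,name,freez=False):
    def f(p):
        r=[]
        for c,L,uv in obs: r.append((proj(c,T(p,[L]))[0]-uv))
        r=np.array(r).ravel()
        return np.r_[r,p[2]*1000/3] if freez else r
    s=least_squares(f,p0,loss='soft_l1'); print(name,np.round(s.x,4),'res',np.round(f(s.x),1)); return s.x
if __name__=='__main__':
    t=lambda x,y:np.array([165+x/6-.5+.083,145+y/6-.5+.083]); s=lambda x,y:np.array([215+x/5-.4,175+y/5-.4])
    I=[('top',(.12,-.115,.085),t(605,50)),('top',(-.12,-.115,.085),t(630,485)),('top',(-.12,.115,.085),t(205,510)),('top',(.12,.115,.085),t(187,80)),
     ('top',(.064,-.016,.085),t(427,164)),('top',(-.064,-.016,.085),t(440,388)),
     ('scene',(-.12,-.115,.085),s(265,48)),('scene',(.12,-.115,.085),s(38,327)),('scene',(.12,.115,.085),s(425,517)),
     ('scene',(-.064,-.016,.085),s(365,177)),('scene',(.064,-.016,.085),s(250,327))]
    for fz in(0,1): fit(I,[.6,.11,0,0.05],'inst',fz)
    t=lambda x,y:np.array([325+x/6.667-.43,215+y/6.667-.43]); s=lambda x,y:np.array([170+x/6.667-.43,130+y/6.667-.43])
    # pack local: x long. dots end at world -x side
    Pk=[('top',(.058,.031,.04),t(515,66)),('top',(.058,-.031,.04),t(633,47)),('top',(-.058,-.031,.04),t(675,268)),('top',(-.058,.031,.04),t(553,290)),
     ('top',(0,.025,.066),t(555,172)),('top',(0,-.025,.066),t(658,158)),
     ('scene',(.058,-.031,.04),s(115,187)),('scene',(.058,.031,.04),s(237,222)),('scene',(-.058,.031,.04),s(329,88)),('scene',(0.007,-.025,.066),s(172,88)),('scene',(.007,.025,.066),s(268,113))]
    for fz in(0,1): fit(Pk,[.43,-.29,0,0.15],'pack',fz)
    print(P('scene')[1].T@-P('scene')[2])
E
python3 fit.py
```

```text
inst [ 0.5924  0.1173 -0.0025  0.0677] res [-1.1  0.4 -0.2 -0.4  0.1  0.1 -0.1 -0.1  0.  -0.3  0.1  0.7 -0.3  0.2
 -0.1 -0.5 -0.7 -0.2  0.1 -0.3  0.2  0.6]
inst [ 0.5926  0.1174 -0.0016  0.0681] res [-1.1  0.3 -0.2 -0.5  0.   0.  -0.2 -0.2 -0.  -0.4  0.1  0.6 -0.4  0.1
 -0.1 -0.6 -0.7 -0.3  0.1 -0.4  0.2  0.5 -0.5]
pack [ 0.4366 -0.5261 -0.1185  0.1942] res [ -2.4   2.   -3.6   1.5  -1.9  -0.1  -0.3  -0.1  -0.3   1.2  -2.1   0.6
 -47.2  -1.  -50.8  -1.5 -48.   -0.7 -47.8   0.4 -50.4   0.4]
pack [ 0.4375 -0.522  -0.112   0.2029] res [ -3.1   1.7  -4.3   1.1  -2.2  -0.4  -0.6  -0.2  -0.8   1.   -2.6   0.2
 -46.7  -1.7 -50.2  -2.2 -47.6  -1.5 -47.4  -0.4 -49.9  -0.4 -37.3]
[1.30885487 0.51872775 1.08954814]
```

```bash
sed -i 's|325+x/6.667|325+(x-400)/6.667|' fit.py; python3 fit.py; python3 - <<'E'
from h import *
from scipy.spatial.transform import Rotation as R
o=ctrl.get_obs();q=o['eef_rot'];print(R.from_quat([q[1],q[2],q[3],q[0]]).as_matrix().round(3), np.round(o['q'],3),o['time_s'])
E
```

```text
inst [ 0.5924  0.1173 -0.0025  0.0677] res [-1.1  0.4 -0.2 -0.4  0.1  0.1 -0.1 -0.1  0.  -0.3  0.1  0.7 -0.3  0.2
 -0.1 -0.5 -0.7 -0.2  0.1 -0.3  0.2  0.6]
[[ 0.279  0.    -0.96 ]
 [ 0.96   0.     0.279]
 [ 0.    -1.    -0.   ]] [ 1.082  0.181  1.607 -0.     1.354 -0.206] 1.1Traceback (most recent call last):
  File "fit.py", line 18, in <module>
    for fz in(0,1): fit(I,[.6,.11,0,0.05],'inst',fz)
                    ~~~^^^^^^^^^^^^^^^^^^^^^^^^^^^^^
  File "fit.py", line 11, in fit
    s=least_squares(f,p0,loss='soft_l1'); print(name,np.round(s.x,4),'res',np.round(f(s.x),1)); return s.x
    return func(*args, **kwargs)
    result = trf(vector_fun.fun, vector_fun.jac, x0, f0, J0, lb, ub, ftol, xtol,
                 gtol, max_nfev, x_scale, loss_function, tr_solver,
                 tr_options.copy(), verbose, callback=callback_wrapped)
    return trf_no_bounds(
        fun, jac, x0, f0, J0, ftol, xtol, gtol, max_nfev, x_scale,
        loss_function, tr_solver, tr_options, verbose, callback=callback)
    J = jac(x)
    self._update_jac()
    ~~~~~~~~~~~~~~~~^^
    self.J = self.jac_w
[... 702 characters left out ...]
, *self.args, **self.kwargs))
                      ~~~~~~~~^^^^^^^^^^^^^^^^^^^^^^^^^^^^^^
    return np.atleast_1d(self.fun(x))
                         ~~~~~~~~^^^
    return self.f(x, *self.args, **self.kwargs)
           ~~~~~~^^^^^^^^^^^^^^^^^^^^^^^^^^^^^^
  File "fit.py", line 8, in f
    for c,L,uv in obs: r.append((proj(c,T(p,[L]))[0]-uv))
                                 ~~~~^^^^^^^^^^^^
  File "h.py", line 6, in proj
    K,R,t=P(c); Y=np.atleast_2d(X)@R.T+t; u=Y@K.T; return u[:,:2]/u[:,2:]
          ~^^^
  File "h.py", line 4, in P
    p=vision.camera_params(c); return np.array(p['intrinsics']),np.array(p['R']),np.array(p['t'])
ValueError: time passes only in moves, steps and waits
```

```bash
python3 - <<'E'
s=open('h.py').read()
s=s.replace("""    p=vision.camera_params(c); return""","""    if c not in _C: 
        p=vision.camera_params(c); _C[c]=(np.array(p['intrinsics']),np.array(p['R']),np.array(p['t']))
    return _C[c]
def _x(p):
    return""").replace("def P(c)","_C={}\ndef P(c)")
open('h.py','w').write(s)
E
python3 fit.py
```

```text
inst [ 0.5924  0.1173 -0.0025  0.0677] res [-1.1  0.4 -0.2 -0.4  0.1  0.1 -0.1 -0.1  0.  -0.3  0.1  0.7 -0.3  0.2
 -0.1 -0.5 -0.7 -0.2  0.1 -0.3  0.2  0.6]
inst [ 0.5926  0.1174 -0.0016  0.0681] res [-1.1  0.3 -0.2 -0.5  0.   0.  -0.2 -0.2 -0.  -0.4  0.1  0.6 -0.4  0.1
 -0.1 -0.6 -0.7 -0.3  0.1 -0.4  0.2  0.5 -0.5]
pack [ 0.4347 -0.2877  0.0012  0.1681] res [-0.8 -0.4 -0.4 -0.6  0.4  0.7  0.4  0.5  0.1  0.3 -0.4 -0.1 -0.1 -0.1
 -1.7  0.4  1.5 -0.8  0.2 -0.1 -0.8  0.6]
pack [ 0.4346 -0.2879  0.0006  0.1676] res [-0.7 -0.3 -0.3 -0.5  0.5  0.7  0.4  0.6  0.2  0.4 -0.3 -0.1 -0.1 -0.
 -1.7  0.5  1.5 -0.8  0.2  0.  -0.8  0.7  0.2]
[1.30885487 0.51872775 1.08954814]
```

```bash
cat > mv.py <<'E'
from h import *
from scipy.spatial.transform import Rotation as Ro
INS=np.array([.5925,.1174,0.]);IY=.068
PK=(.4346,-.288);PY=.168
def iw(x,y,z): c,s=np.cos(IY),np.sin(IY); return (INS[0]+c*x-s*y,INS[1]+s*x+c*y,z)
def tool(yaw): c,s=np.cos(yaw),np.sin(yaw); return np.array([[c,0,-s],[s,0,c],[0,-1,0]])
def rel(ts):
    o=ctrl.get_obs();q=o['eef_rot'];R0=Ro.from_quat([q[1],q[2],q[3],q[0]]).as_matrix();p=np.array(o['eef_pos'])
    print('t',round(o['time_s'],2),'p',p.round(4),'yaw',round(np.arctan2(R0[1,0],R0[0,0]),3),'F',np.round(o['wrist_force'],1),'op',round(o['opening'],3),'q',np.round(o['q'],2))
    for X,yaw in ts:
        d=R0.T@(np.array(X)-p)*100; rv=Ro.from_matrix(R0.T@tool(yaw)).as_rotvec()
        print('x %.2f y %.2f z %.2f | ax %.3f ay %.3f az %.3f'%(*d,*rv))
E
python3 - <<'E'
from mv import *
rel([((.43,.15,.33),.7),((*PK,.2),PY),((*PK,.076),PY)])
E
```

```text
t 1.1 p [0.1605 0.5522 0.2563] yaw 1.288 F [ 0.5 -0.1  0.4] op 0.994 q [ 1.08  0.18  1.61 -0.    1.35 -0.21]
x -31.10 y -7.37 z -37.11 | ax 0.000 ay 0.588 az 0.000
x -73.03 y 5.63 z -49.77 | ax 0.000 ay 1.120 az 0.000
x -73.03 y 18.03 z -49.77 | ax 0.000 ay 1.120 az 0.000
```

Emit:
{"name": "apply_moves", "arguments": {"increments": [{"x": -4, "y": -1.5, "z": -5, "ay": 0.08, "grip": 0}, {"x": -8, "y": -3, "z": -9.5, "ay": 0.16, "grip": 0}, {"x": -12, "y": -4.5, "z": -14, "ay": 0.25, "grip": 0}, {"x": -16, "y": -6, "z": -18.5, "ay": 0.33, "grip": 0}, {"x": -20, "y": -7, "z": -23, "ay": 0.4, "grip": 0}, {"x": -24, "y": -7.4, "z": -28, "ay": 0.48, "grip": 0}, {"x": -28, "y": -7.4, "z": -33, "ay": 0.55, "grip": 0}, {"x": -31, "y": -7.4, "z": -37, "ay": 0.6, "grip": 0}, {"x": -36.5, "y": -6.5, "z": -38.5, "ay": 0.68, "grip": 0}, {"x": -42, "y": -5.5, "z": -40, "ay": 0.75, "grip": 0}, {"x": -47.5, "y": -4.5, "z": -41.5, "ay": 0.82, "grip": 0}, {"x": -53, "y": -3, "z": -43, "ay": 0.9, "grip": 0}]}}

```text
invalid input
```

```bash
python3 - <<'E'
from mv import *
rel([((*PK,.2),PY),((*PK,.12),PY)])
E
```

```text
t 1.1 p [0.1605 0.5522 0.2563] yaw 1.288 F [ 0.5 -0.1  0.4] op 0.994 q [ 1.08  0.18  1.61 -0.    1.35 -0.21]
x -73.03 y 5.63 z -49.77 | ax 0.000 ay 1.120 az 0.000
x -73.03 y 13.63 z -49.77 | ax 0.000 ay 1.120 az 0.000
```

Emit:
{"name": "apply_moves", "arguments": {"increments": [{"x": -4, "y": -1.5, "z": -4, "ax": 0, "ay": 0.08, "az": 0, "grip": 0}]}}

```text
time_s: 1.23
eef_pos: [0.1866, 0.503, 0.2698]
eef_rot: [-0.581, 0.582, 0.401, -0.403]
wrist_force: [1.0, 0.2, 1.6]
opening: 1.001
```

```bash
python3 - <<'E'
from mv import *
rel([((.43,.15,.33),.7),((*PK,.2),PY),((*PK,.1),PY)])
E
```

```text
t 1.23 p [0.1866 0.503  0.2698] yaw 1.21 F [1.  0.2 1.6] op 1.001 q [ 0.99  0.08  1.69  0.    1.37 -0.22]
x -24.45 y -6.00 z -35.23 | ax -0.000 ay 0.510 az -0.003
x -65.24 y 7.09 z -51.13 | ax 0.000 ay 1.042 az -0.003
x -65.21 y 17.09 z -51.14 | ax 0.000 ay 1.042 az -0.003
```

Emit:
{"name": "apply_moves", "arguments": {"increments": [{"x": -3.5, "y": -1.5, "z": -5, "ax": 0, "ay": 0.08, "az": 0, "grip": 0}, {"x": -7, "y": -3, "z": -10, "ax": 0, "ay": 0.16, "az": 0, "grip": 0}, {"x": -10.5, "y": -4.5, "z": -15, "ax": 0, "ay": 0.24, "az": 0, "grip": 0}, {"x": -14, "y": -6, "z": -20, "ax": 0, "ay": 0.32, "az": 0, "grip": 0}, {"x": -17.5, "y": -6, "z": -25, "ax": 0, "ay": 0.4, "az": 0, "grip": 0}, {"x": -21, "y": -6, "z": -30, "ax": 0, "ay": 0.45, "az": 0, "grip": 0}, {"x": -24.5, "y": -6, "z": -35, "ax": 0, "ay": 0.5, "az": 0, "grip": 0}, {"x": -30, "y": -5, "z": -37, "ax": 0, "ay": 0.6, "az": 0, "grip": 0}, {"x": -35.5, "y": -4, "z": -39, "ax": 0, "ay": 0.7, "az": 0, "grip": 0}, {"x": -41, "y": -3, "z": -41, "ax": 0, "ay": 0.78, "az": 0, "grip": 0}, {"x": -46.5, "y": -1, "z": -43.5, "ax": 0, "ay": 0.86, "az": 0, "grip": 0}, {"x": -52, "y": 1, "z": -46, "ax": 0, "ay": 0.94, "az": 0, "grip": 0}]}}

```text
time_s: 2.72
eef_pos: [0.4332, -0.1459, 0.2613]
eef_rot: [-0.7, 0.702, 0.094, -0.094]
wrist_force: [1.4, 0.1, 0.2]
opening: 1.002
```

```bash
python3 - <<'E'
from mv import *
rel([((*PK,.2),PY),((*PK,.11),PY)])
E
```

```text
t 2.73 p [ 0.4332 -0.1459  0.2613] yaw 0.267 F [1.4 0.1 0.2] op 1.002 q [-0.58 -0.1   1.89 -0.    1.35 -0.85]
x -3.61 y 6.17 z -13.73 | ax 0.003 ay 0.099 az -0.001
x -3.60 y 15.17 z -13.70 | ax 0.003 ay 0.099 az -0.001
```

Emit:
{"name": "apply_moves", "arguments": {"increments": [{"x": -1.2, "y": 2, "z": -5, "ax": 0, "ay": 0.05, "az": 0, "grip": 0}, {"x": -2.4, "y": 4, "z": -10, "ax": 0, "ay": 0.1, "az": 0, "grip": 0}, {"x": -3.6, "y": 7, "z": -13.7, "ax": 0, "ay": 0.1, "az": 0, "grip": 0}, {"x": -3.6, "y": 11, "z": -13.7, "ax": 0, "ay": 0.1, "az": 0, "grip": 0}, {"x": -3.6, "y": 15, "z": -13.7, "ax": 0, "ay": 0.1, "az": 0, "grip": 0}, {"x": -3.6, "y": 15, "z": -13.7, "ax": 0, "ay": 0.1, "az": 0, "grip": 0}, {"x": -3.6, "y": 15, "z": -13.7, "ax": 0, "ay": 0.1, "az": 0, "grip": 0}]}}

```text
time_s: 3.6
eef_pos: [0.4353, -0.2885, 0.1131]
eef_rot: [-0.703, 0.706, 0.059, -0.059]
wrist_force: [0.4, -0.1, 0.4]
opening: 0.999
```

```bash
python3 - <<'E'
from mv import *
rel([((*PK,.075),PY)])
a=vision.camera('scene');b=vision.camera('top')
crop(a,(150,80,270,180),6,'pics/g1.png');crop(b,(300,200,400,275),6,'pics/g1t.png')
E
```

```text
t 3.6 p [ 0.4353 -0.2885  0.1131] yaw 0.167 F [ 0.4 -0.1  0.4] op 0.999 q [-0.81  0.24  1.85 -0.    1.04 -0.98]
x -0.06 y 3.81 z 0.08 | ax 0.004 ay -0.001 az 0.000
```

View pics/g1.png

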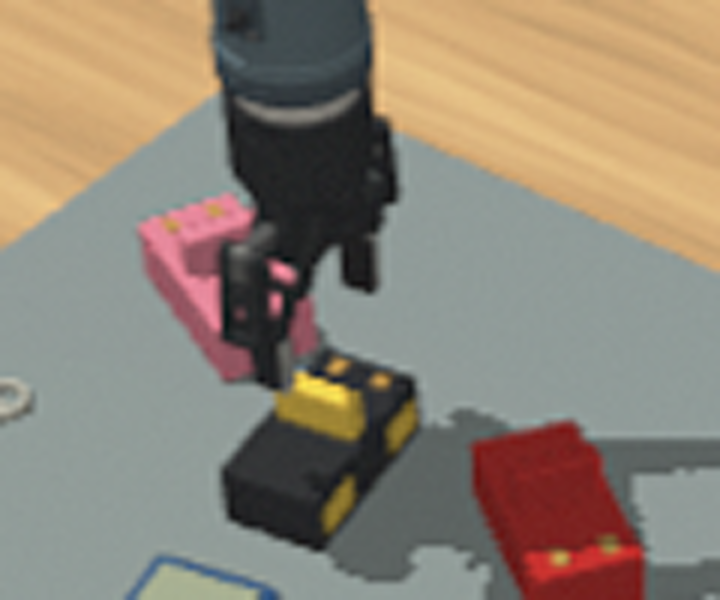

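View pics/g1t.png

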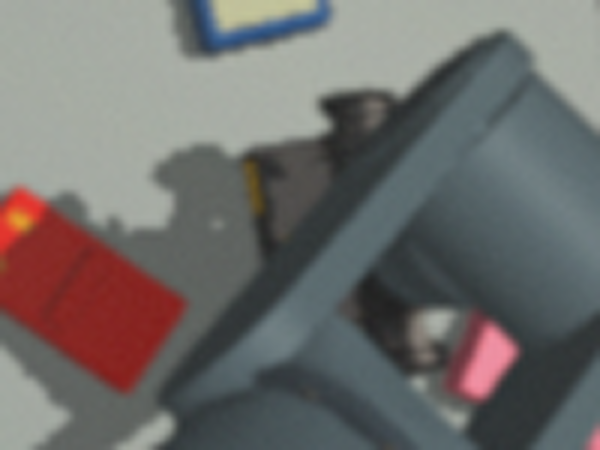

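The jaws straddle the rib, clear of the pink and red look-alikes. I'm lowering and closing.

Emit:
{"name": "apply_moves", "arguments": {"increments": [{"x": 0, "y": 1.9, "z": 0, "ax": 0, "ay": 0, "az": 0, "grip": 0}, {"x": 0, "y": 3.8, "z": 0, "ax": 0, "ay": 0, "az": 0, "grip": 0}, {"x": 0, "y": 3.8, "z": 0, "ax": 0, "ay": 0, "az": 0, "grip": 0.3}, {"x": 0, "y": 3.8, "z": 0, "ax": 0, "ay": 0, "az": 0, "grip": 0.6}, {"x": 0, "y": 3.8, "z": 0, "ax": 0, "ay": 0, "az": 0, "grip": 0.7}, {"x": 0, "y": 3.8, "z": 0, "ax": 0, "ay": 0, "az": 0, "grip": 0.7}]}}

```text
time_s: 4.45
eef_pos: [0.4362, -0.2895, 0.0767]
eef_rot: [-0.702, 0.707, 0.06, -0.058]
wrist_force: [1.3, 0.7, -0.5]
opening: 0.297
```

```bash
python3 - <<'E'
from mv import *
rel([((*PK,.073),PY)])
a=vision.camera('scene')
crop(a,(150,80,270,180),6,'pics/g2.png')
E
```

```text
t 4.45 p [ 0.4362 -0.2895  0.0767] yaw 0.167 F [ 1.3  0.7 -0.5] op 0.297 q [-0.81  0.31  1.87 -0.    0.96 -0.98]
x -0.14 y 0.37 z 0.18 | ax 0.007 ay -0.001 az 0.002
```

View pics/g2.png

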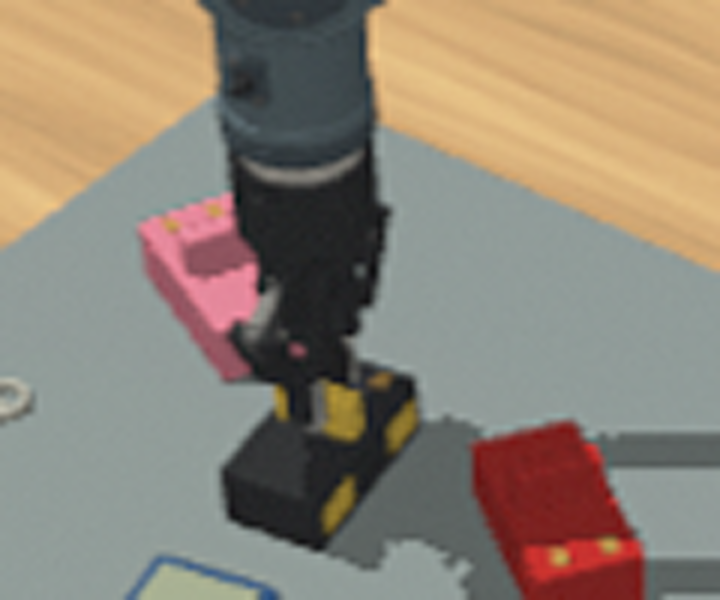

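Emit:
{"name": "apply_moves", "arguments": {"increments": [{"x": 0, "y": 0, "z": 0, "ax": 0, "ay": 0, "az": 0, "grip": 1}, {"x": 0, "y": 0, "z": 0, "ax": 0, "ay": 0, "az": 0, "grip": 1}, {"x": 0, "y": 0, "z": 0, "ax": 0, "ay": 0, "az": 0, "grip": 1}, {"x": 0, "y": -2, "z": 0, "ax": 0, "ay": 0, "az": 0, "grip": 1}, {"x": 0, "y": -5, "z": 0, "ax": 0, "ay": 0, "az": 0, "grip": 1}, {"x": 0, "y": -10, "z": 0, "ax": 0, "ay": 0, "az": 0, "grip": 1}, {"x": 0, "y": -15, "z": 0, "ax": 0, "ay": 0, "az": 0, "grip": 1}, {"x": 0, "y": -17, "z": 0, "ax": 0, "ay": 0, "az": 0, "grip": 1}]}}

```text
time_s: 5.5
eef_pos: [0.4362, -0.2889, 0.2489]
eef_rot: [-0.701, 0.708, 0.061, -0.058]
wrist_force: [-0.7, -0.1, -5.5]
opening: 0.143
```

```bash
python3 - <<'E'
from mv import *
rel([(iw(0,.02,.24),IY),(iw(0,.02,.16),IY)])
a=vision.camera('scene')
crop(a,(150,50,280,160),6,'pics/g3.png')
E
```

```text
t 5.5 p [ 0.4362 -0.2889  0.2489] yaw 0.167 F [-0.7 -0.1 -5.5] op 0.143 q [-0.81  0.07  1.75 -0.    1.32 -0.98]
x 22.38 y 0.60 z 39.45 | ax 0.009 ay 0.099 az 0.004
x 22.35 y 8.60 z 39.53 | ax 0.009 ay 0.099 az 0.004
```

View pics/g3.png

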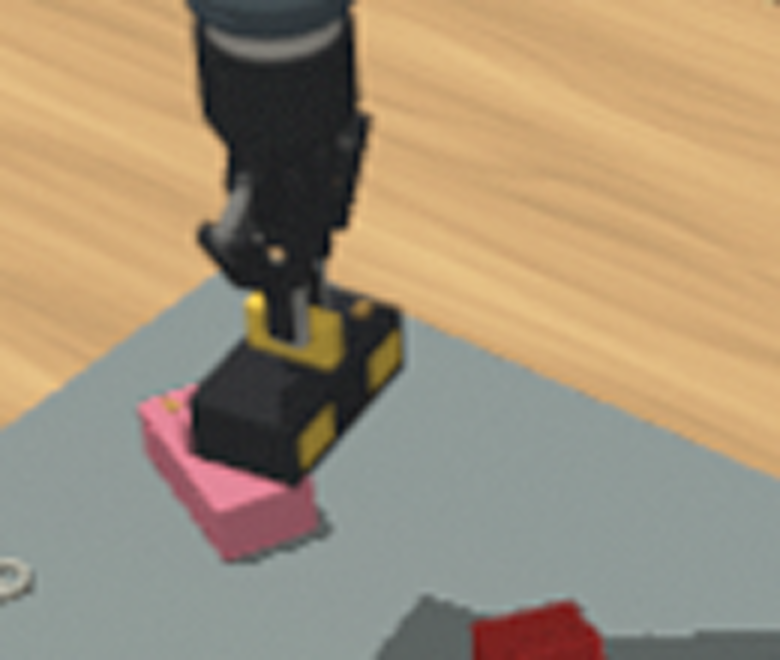

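Emit:
{"name": "apply_moves", "arguments": {"increments": [{"x": 2.5, "y": 0, "z": 4, "ax": 0, "ay": 0, "az": 0, "grip": 1}, {"x": 5, "y": 0.2, "z": 9, "ax": 0, "ay": 0.02, "az": 0, "grip": 1}, {"x": 8, "y": 0.4, "z": 14, "ax": 0, "ay": 0.04, "az": 0, "grip": 1}, {"x": 11, "y": 0.6, "z": 19, "ax": 0, "ay": 0.06, "az": 0, "grip": 1}, {"x": 14, "y": 0.6, "z": 24, "ax": 0, "ay": 0.08, "az": 0, "grip": 1}, {"x": 17, "y": 0.6, "z": 29, "ax": 0, "ay": 0.1, "az": 0, "grip": 1}, {"x": 19.5, "y": 0.6, "z": 34, "ax": 0, "ay": 0.1, "az": 0, "grip": 1}, {"x": 21.5, "y": 0.6, "z": 37.5, "ax": 0, "ay": 0.1, "az": 0, "grip": 1}, {"x": 22.4, "y": 0.6, "z": 39.5, "ax": 0, "ay": 0.1, "az": 0, "grip": 1}, {"x": 22.4, "y": 3, "z": 39.5, "ax": 0, "ay": 0.1, "az": 0, "grip": 1}, {"x": 22.4, "y": 5.5, "z": 39.5, "ax": 0, "ay": 0.1, "az": 0, "grip": 1}, {"x": 22.4, "y": 5.5, "z": 39.5, "ax": 0, "ay": 0.1, "az": 0, "grip": 1}]}}

```text
time_s: 7.05
eef_pos: [0.5894, 0.1363, 0.1884]
eef_rot: [-0.703, 0.71, 0.023, -0.024]
wrist_force: [-1.3, -0.0, -4.4]
opening: 0.142
```

```bash
python3 - <<'E'
from mv import *
rel([(iw(0,.02,.16),IY),(iw(0,.02,.09),IY)])
a=vision.camera('scene');b=vision.camera('top')
crop(a,(215,150,355,270),5,'pics/g4.png');crop(b,(165,145,280,235),6,'pics/g4t.png')
E
```

```text
t 7.05 p [0.5894 0.1363 0.1884] yaw 0.067 F [-1.3 -0.  -4.4] op 0.142 q [ 0.04  0.31  1.59 -0.01  1.24 -0.03]
x 0.18 y 2.84 z 0.12 | ax 0.011 ay -0.001 az -0.002
x 0.20 y 9.83 z 0.20 | ax 0.011 ay -0.001 az -0.002
```

View pics/g4.png

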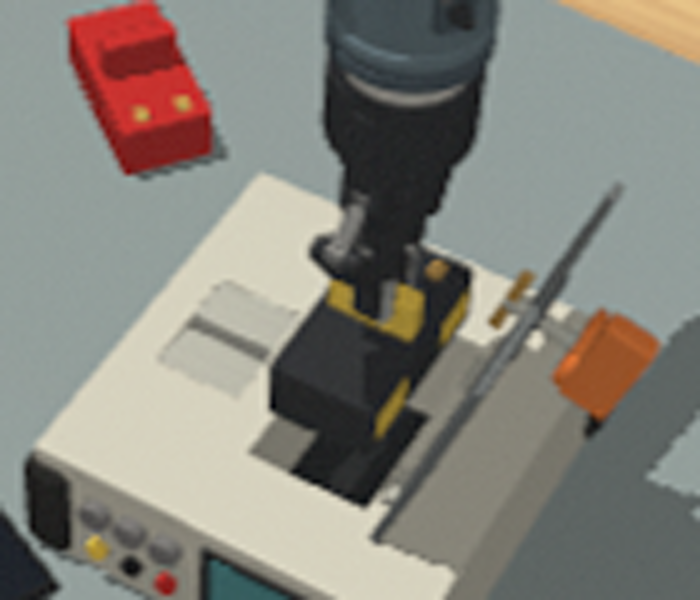

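View pics/g4t.png

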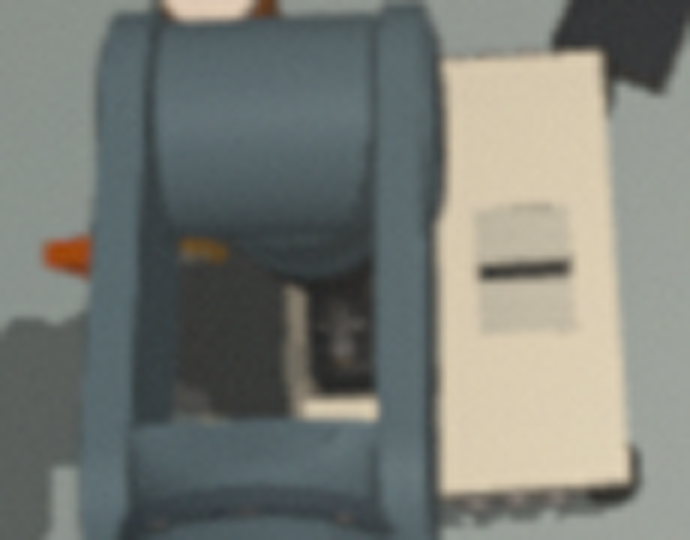

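```bash
python3 - <<'E'
from fit import *
import mv
s=lambda x,y:np.array([215+x/5-.4,150+y/5-.4])
Pk=[('scene',(.058,-.031,.04),s(272,369)),('scene',(.058,.031,.04),s(380,408)),('scene',(-.058,.031,.04),s(470,268)),('scene',(0.007,-.025,.066),s(330,283)),('scene',(.007,.025,.066),s(424,313)),('scene',(.058,-.031,0),s(272,408)),('scene',(.058,.031,0),s(378,446))]
p=fit(Pk,[.59,.13,.11,0.068],'pack')
f=lambda q:np.array([np.cos(-.068)*(q[0]-.5925)-np.sin(-.068)*(q[1]-.1174),np.sin(-.068)*(q[0]-.5925)+np.cos(-.068)*(q[1]-.1174)])
print(f(p))
E
```

```text
pack [0.5421 0.1105 0.0499 0.1105] res [ 1.1 -0.6  0.   0.2 -0.2  0.1  0.3 -1.2 -2.  -0.5  0.7  0.7 -0.5  1.7]
[-0.05078148 -0.00341714]
```

```bash
cat >> fit.py <<'E'
def fitz(obs,p0,z,name):
    def f(p): 
        P4=[p[0],p[1],z,p[2]]; return np.array([(proj(c,T(P4,[L]))[0]-uv) for c,L,uv in obs]).ravel()
    s=least_squares(f,p0,loss='soft_l1'); a=.068; d=s.x[:2]-[.5925,.1174]
    print(name,np.round(s.x,4),'res',np.round(f(s.x),1),'ins',np.cos(a)*d[0]+np.sin(a)*d[1],-np.sin(a)*d[0]+np.cos(a)*d[1],s.x[2]-a)
E
python3 - <<'E'
from fit import *
s=lambda x,y:np.array([215+x/5-.4,150+y/5-.4])
Pk=[('scene',(.058,-.031,.04),s(272,369)),('scene',(.058,.031,.04),s(380,408)),('scene',(-.058,.031,.04),s(470,268)),('scene',(0.007,-.025,.066),s(330,283)),('scene',(.007,.025,.066),s(424,313)),('scene',(.058,-.031,0),s(272,408)),('scene',(.058,.031,0),s(378,446))]
fitz(Pk,[.59,.13,.068],.1117,'p')
E
```

```text
p [0.5878 0.1357 0.1099] res [ 0.1 -0.4  0.4  1.   1.3 -0.9  0.  -2.1 -1.2 -1.  -0.3  1.5 -0.2  3.1] ins -0.003477518357346742 0.018547063769375767 0.0419009090817512
```

Emit:
{"name": "apply_moves", "arguments": {"increments": [{"x": 0.2, "y": 1.5, "z": 0.1, "ax": 0, "ay": 0, "az": 0, "grip": 1}, {"x": 0.2, "y": 3, "z": 0.1, "ax": 0, "ay": 0, "az": 0, "grip": 1}, {"x": 0.25, "y": 4, "z": 0.1, "ax": 0, "ay": 0, "az": 0, "grip": 1}, {"x": 0.25, "y": 5, "z": 0.1, "ax": 0, "ay": 0, "az": 0, "grip": 1}, {"x": 0.25, "y": 5, "z": 0.1, "ax": 0, "ay": 0, "az": 0, "grip": 1}]}}

```text
time_s: 7.78
eef_pos: [0.5937, 0.1371, 0.1406]
eef_rot: [-0.703, 0.71, 0.025, -0.023]
wrist_force: [0.1, -0.1, -4.6]
opening: 0.148
```

```bash
python3 - <<'E'
from mv import *
rel([(iw(0,.02,.0885),IY)])
a=vision.camera('scene')
crop(a,(215,150,355,270),5,'pics/g5.png')
E
```

```text
t 7.78 p [0.5937 0.1371 0.1406] yaw 0.067 F [ 0.1 -0.1 -4.6] op 0.148 q [ 0.04  0.38  1.61 -0.01  1.15 -0.02]
x -0.27 y 5.21 z 0.10 | ax 0.011 ay -0.001 az 0.002
```

View pics/g5.png

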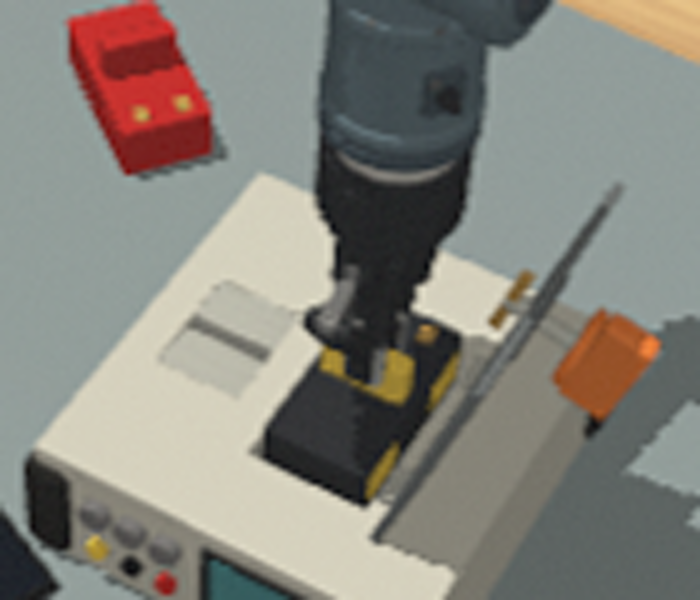

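Emit:
{"name": "apply_moves", "arguments": {"increments": [{"x": -0.2, "y": 1.2, "z": 0.1, "ax": 0, "ay": 0, "az": 0, "grip": 1}, {"x": -0.25, "y": 2.4, "z": 0.1, "ax": 0, "ay": 0, "az": 0, "grip": 1}, {"x": -0.25, "y": 3.6, "z": 0.1, "ax": 0, "ay": 0, "az": 0, "grip": 1}, {"x": -0.25, "y": 4.6, "z": 0.1, "ax": 0, "ay": 0, "az": 0, "grip": 1}, {"x": -0.25, "y": 5.0, "z": 0.1, "ax": 0, "ay": 0, "az": 0, "grip": 1}, {"x": -0.25, "y": 5.0, "z": 0.1, "ax": 0, "ay": 0, "az": 0, "grip": 1}]}}

```text
time_s: 8.57
eef_pos: [0.5918, 0.1374, 0.0911]
eef_rot: [-0.703, 0.71, 0.025, -0.022]
wrist_force: [0.3, -0.1, -4.9]
opening: 0.147
```

```bash
python3 - <<'E'
from mv import *
rel([(iw(0,.02,.0875),IY)])
a=vision.camera('scene')
crop(a,(215,150,355,270),5,'pics/g6.png')
E
```

```text
t 8.57 p [0.5918 0.1374 0.0911] yaw 0.067 F [ 0.3 -0.1 -4.9] op 0.147 q [ 0.04  0.44  1.64 -0.01  1.06 -0.02]
x -0.07 y 0.36 z 0.01 | ax 0.011 ay -0.001 az 0.003
```

View pics/g6.png

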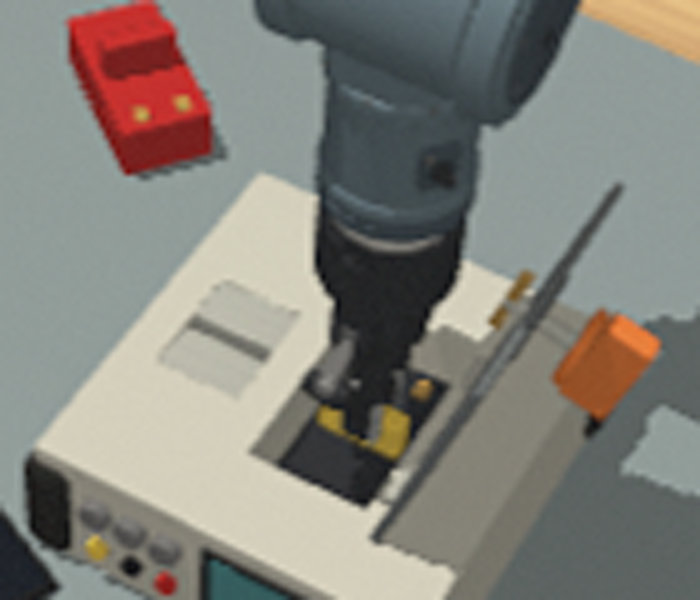

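Emit:
{"name": "apply_moves", "arguments": {"increments": [{"x": 0, "y": 0.3, "z": 0, "ax": 0, "ay": 0, "az": 0, "grip": 1}, {"x": 0, "y": 0.5, "z": 0, "ax": 0, "ay": 0, "az": 0, "grip": 1}, {"x": 0, "y": 0.5, "z": 0, "ax": 0, "ay": 0, "az": 0, "grip": 1}]}}

```text
time_s: 9.0
eef_pos: [0.593, 0.1373, 0.0888]
eef_rot: [-0.703, 0.711, 0.026, -0.022]
wrist_force: [-3.7, -0.5, 7.1]
opening: 0.144
```

On the floor (contact force upward). Releasing and retreating.

Emit:
{"name": "apply_moves", "arguments": {"increments": [{"x": 0, "y": 0, "z": 0, "ax": 0, "ay": 0, "az": 0, "grip": 0.6}, {"x": 0, "y": 0, "z": 0, "ax": 0, "ay": 0, "az": 0, "grip": 0.6}, {"x": 0, "y": 0, "z": 0, "ax": 0, "ay": 0, "az": 0, "grip": 0.6}, {"x": 0, "y": -3, "z": 0, "ax": 0, "ay": 0, "az": 0, "grip": 0.6}, {"x": 0, "y": -8, "z": -1, "ax": 0, "ay": 0, "az": 0, "grip": 0.7}, {"x": 0, "y": -13, "z": -3, "ax": 0, "ay": 0, "az": 0, "grip": 1}, {"x": 0, "y": -18, "z": -6, "ax": 0, "ay": 0, "az": 0, "grip": 1}, {"x": -4, "y": -23, "z": -8, "ax": 0, "ay": 0, "az": 0, "grip": 1}, {"x": -8, "y": -26, "z": -10, "ax": 0, "ay": 0, "az": 0, "grip": 1}, {"x": -10, "y": -26, "z": -10, "ax": 0, "ay": 0, "az": 0, "grip": 1}]}}

```text
time_s: 10.25
eef_pos: [0.4981, 0.0323, 0.3529]
eef_rot: [-0.702, 0.711, 0.028, -0.019]
wrist_force: [0.8, 0.4, -0.7]
opening: -0.002
```

```bash
python3 - <<'E'
from mv import *
a=vision.camera('scene');b=vision.camera('top')
rel([(iw(-.05,.2,.36),IY)])
crop(a,(215,150,355,270),5,'pics/g7.png');crop(b,(165,145,280,235),6,'pics/g7t.png')
vals=[]
for q in('cover_edge','stud_grip'):
  r=[]
  for c in('scene','top'):
    d=pinpoint(c,q); r.append(d[0]['xy'] if d else None); print(q,c,d[:1])
  if all(x is not None for x in r): print(q,tri(*r))
E
```

```text
t 10.35 p [0.4972 0.0333 0.3504] yaw 0.066 F [ 0.7 -0.1  0. ] op -0.004 q [-0.17 -0.07  1.68 -0.01  1.52 -0.23]
x 5.04 y -1.24 z 27.74 | ax 0.012 ay -0.002 az 0.008
cover_edge scene [{'xy': [325.1, 203.2], 'p': 0.75}]
cover_edge top [{'xy': [190.9, 188.7], 'p': 0.66}]
cover_edge [0.57620547 0.22510911 0.23480159]
stud_grip scene [{'xy': [334.7, 222.3], 'p': 0.93}]
stud_grip top [{'xy': [181.0, 186.0], 'p': 0.6}]
stud_grip [0.58918479 0.26215326 0.20114029]
```

View pics/g7.png

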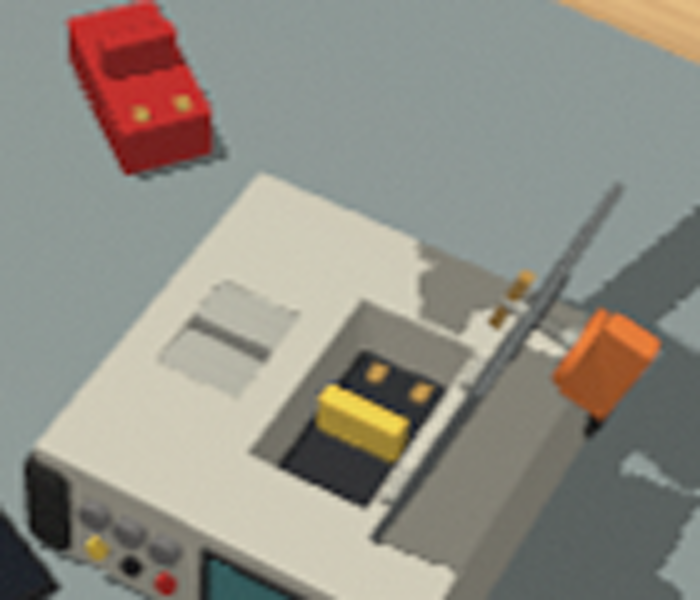

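View pics/g7t.png

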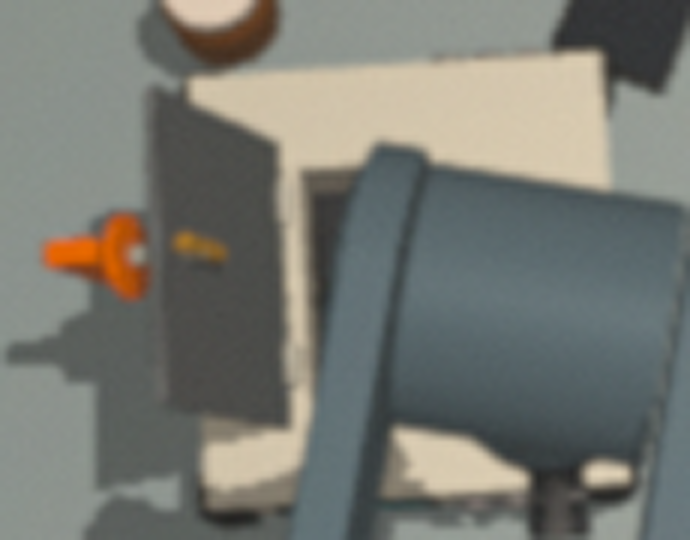

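```bash
python3 - <<'E'
from mv import *
for th in (1.7,1.8,1.9,2.0,2.1,2.15):
    r=[]
    for x in(.08,-.08):
        for off in(-.003,.003):
            n=np.array([np.sin(th),np.cos(th)]) # (y,z) outward normal
            y=.065-.158*np.cos(th)+off*n[0]; z=.085+.158*np.sin(th)+off*n[1]
            a=proj('top',iw(x,y,z))[0]; b=proj('scene',iw(x,y,z))[0]
            r+=[((a-[165,145]+.42)*6).round(), ((b-[215,150]+.4)*5).round()]
    print(th,*r, 'edge w',np.round(iw(-.05,.065-.158*np.cos(th),.085+.158*np.sin(th)),3))
rel([(iw(-.05,.20,.36),IY),(iw(-.05,.23,.36),IY),(iw(-.05,.23,.23),IY)])
E
```

```text
1.7 [206.  78.] [425. 357.] [194.  79.] [436. 364.] [221. 402.] [571. 149.] [209. 403.] [582. 154.] edge w [0.537 0.199 0.242]
1.8 [175.  81.] [455. 374.] [164.  82.] [466. 381.] [189. 405.] [599. 164.] [178. 406.] [609. 170.] edge w [0.536 0.215 0.239]
1.9 [146.  85.] [483. 393.] [135.  86.] [494. 401.] [159. 408.] [626. 181.] [148. 409.] [636. 188.] edge w [0.535 0.23  0.235]
2.0 [118.  89.] [511. 414.] [108.  91.] [521. 422.] [130. 411.] [651. 200.] [120. 412.] [661. 207.] edge w [0.534 0.244 0.229]
2.1 [92. 94.] [537. 436.] [82. 97.] [547. 445.] [104. 414.] [675. 220.] [ 94. 416.] [684. 228.] edge w [0.533 0.258 0.221]
2.15 [80. 97.] [549. 448.] [71. 99.] [558. 456.] [ 92. 416.] [687. 231.] [ 83. 418.] [695. 239.] edge w [0.532 0.265 0.217]
t 10.55 p [0.4987 0.0337 0.3486] yaw 0.067 F [-1.  -0.  -0.5] op 0.004 q [-0.16 -0.06  1.67 -0.01  1.52 -0.23]
x 4.92 y -1.41 z 27.70 | ax 0.011 ay -0.001 az 0.005
x 4.92 y -1.44 z 30.70 | ax 0.011 ay -0.001 az 0.005
x 4.85 y 11.56 z 30.84 | ax 0.011 ay -0.001 az 0.005
```

Emit:
{"name": "apply_moves", "arguments": {"increments": [{"x": 1, "y": 0, "z": 5, "ax": 0, "ay": 0, "az": 0, "grip": 1}, {"x": 2, "y": 0, "z": 10, "ax": 0, "ay": 0, "az": 0, "grip": 1}, {"x": 3, "y": 0, "z": 15, "ax": 0, "ay": 0, "az": 0, "grip": 1}, {"x": 4, "y": 0, "z": 20, "ax": 0, "ay": 0, "az": 0, "grip": 1}, {"x": 4.8, "y": 0, "z": 24, "ax": 0, "ay": 0, "az": 0, "grip": 1}, {"x": 4.8, "y": 3, "z": 24.5, "ax": 0, "ay": 0, "az": 0, "grip": 1}, {"x": 4.8, "y": 7, "z": 24.5, "ax": 0, "ay": 0, "az": 0, "grip": 1}, {"x": 4.8, "y": 11, "z": 24.5, "ax": 0, "ay": 0, "az": 0, "grip": 1}, {"x": 4.8, "y": 12, "z": 24.5, "ax": 0, "ay": 0, "az": 0, "grip": 1}, {"x": 4.8, "y": 12, "z": 24.5, "ax": 0, "ay": 0, "az": 0, "grip": 1}]}}

```text
time_s: 11.8
eef_pos: [0.5309, 0.2804, 0.2258]
eef_rot: [-0.703, 0.711, 0.025, -0.023]
wrist_force: [-1.0, -0.5, 0.2]
opening: 0.004
```

```bash
python3 - <<'E'
from mv import *
a=vision.camera('scene')
rel([(iw(-.05,y+.011,z+.025),IY) for y,z in [(.115,.2),(.071,.2),(.04,.197),(.008,.185),(-.019,.164),(-.039,.135),(-.0465,.1137),(-.05,.091)]])
crop(a,(215,120,375,260),5,'pics/g8.png')
E
```

```text
t 11.85 p [0.5316 0.2805 0.2272] yaw 0.068 F [1.1 0.2 0.6] op 0.002 q [ 0.29  0.26  1.57 -0.01  1.31  0.23]
x -0.03 y 0.27 z -4.09 | ax 0.010 ay -0.001 az 0.006
x -0.03 y 0.31 z -8.49 | ax 0.010 ay -0.001 az 0.006
x -0.03 y 0.64 z -11.58 | ax 0.010 ay -0.001 az 0.006
x -0.03 y 1.88 z -14.77 | ax 0.010 ay -0.001 az 0.006
x -0.04 y 4.00 z -17.45 | ax 0.010 ay -0.001 az 0.006
x -0.06 y 6.93 z -19.42 | ax 0.010 ay -0.001 az 0.006
x -0.07 y 9.06 z -20.15 | ax 0.010 ay -0.001 az 0.006
x -0.09 y 11.34 z -20.47 | ax 0.010 ay -0.001 az 0.006
```

View pics/g8.png

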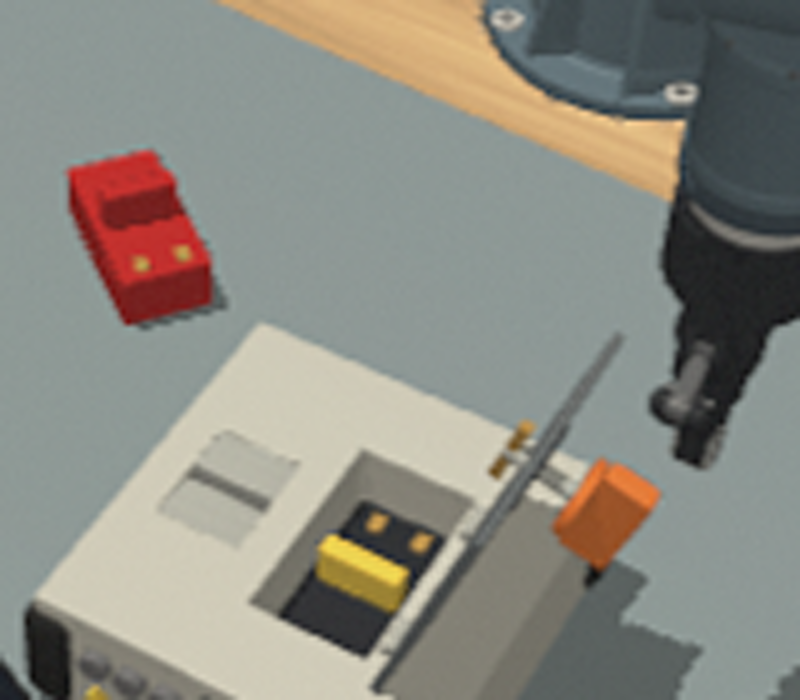

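Emit:
{"name": "apply_moves", "arguments": {"increments": [{"x": 0, "y": 0.2, "z": -2, "ax": 0, "ay": 0, "az": 0, "grip": 1}, {"x": 0, "y": 0.2, "z": -4, "ax": 0, "ay": 0, "az": 0, "grip": 1}, {"x": 0, "y": 0.2, "z": -5.5, "ax": 0, "ay": 0, "az": 0, "grip": 1}, {"x": 0, "y": 0.2, "z": -7, "ax": 0, "ay": 0, "az": 0, "grip": 1}, {"x": 0, "y": 0.3, "z": -8.5, "ax": 0, "ay": 0, "az": 0, "grip": 1}, {"x": 0, "y": 0.5, "z": -10, "ax": 0, "ay": 0, "az": 0, "grip": 1}, {"x": 0, "y": 0.7, "z": -11.5, "ax": 0, "ay": 0, "az": 0, "grip": 1}, {"x": 0, "y": 1.1, "z": -13, "ax": 0, "ay": 0, "az": 0, "grip": 1}]}}

```text
time_s: 12.85
eef_pos: [0.5405, 0.1496, 0.2175]
eef_rot: [-0.703, 0.71, 0.026, -0.021]
wrist_force: [1.6, 1.5, 0.9]
opening: -0.004
```

```bash
python3 - <<'E'
from mv import *
a=vision.camera('scene')
rel([(iw(-.05,y+.011,z+.025),IY) for y,z in [(.008,.185),(-.019,.164),(-.039,.135),(-.0465,.1137),(-.05,.091)]])
crop(a,(215,120,375,260),5,'pics/g9.png')
E
```

```text
t 12.9 p [0.5402 0.1479 0.2164] yaw 0.067 F [ 1.2 -0.2 -0.5] op -0.003 q [ 0.06  0.19  1.69 -0.01  1.27 -0.  ]
x 0.01 y 0.66 z -1.49 | ax 0.012 ay -0.002 az 0.005
x 0.00 y 2.79 z -4.17 | ax 0.012 ay -0.002 az 0.005
x -0.01 y 5.72 z -6.13 | ax 0.012 ay -0.002 az 0.005
x -0.02 y 7.86 z -6.86 | ax 0.012 ay -0.002 az 0.005
x -0.03 y 10.13 z -7.18 | ax 0.012 ay -0.002 az 0.005
```

View pics/g9.png

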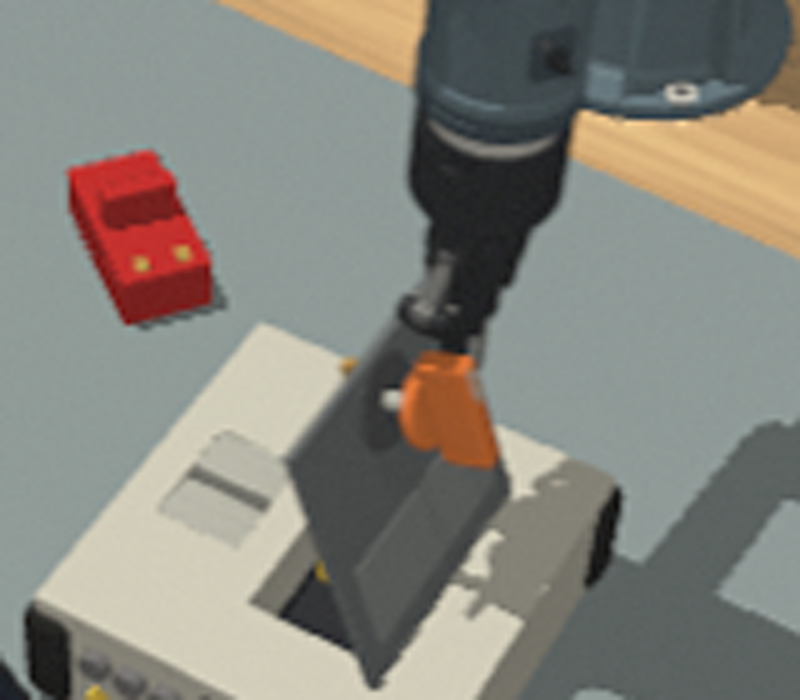

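Cover is past vertical (about 1.2 rad) with the fingertip beside the stud. I'm following the arc down.

Emit:
{"name": "apply_moves", "arguments": {"increments": [{"x": 0, "y": 0.7, "z": -1.5, "ax": 0, "ay": 0, "az": 0, "grip": 1}, {"x": 0, "y": 1.6, "z": -3, "ax": 0, "ay": 0, "az": 0, "grip": 1}, {"x": 0, "y": 2.8, "z": -4.2, "ax": 0, "ay": 0, "az": 0, "grip": 1}, {"x": 0, "y": 4.2, "z": -5.3, "ax": 0, "ay": 0, "az": 0, "grip": 1}, {"x": 0, "y": 5.7, "z": -6.1, "ax": 0, "ay": 0, "az": 0, "grip": 1}, {"x": 0, "y": 7, "z": -6.6, "ax": 0, "ay": 0, "az": 0, "grip": 1}, {"x": 0, "y": 8.2, "z": -6.9, "ax": 0, "ay": 0, "az": 0, "grip": 1}, {"x": 0, "y": 9.3, "z": -7.1, "ax": 0, "ay": 0, "az": 0, "grip": 1}, {"x": 0, "y": 10, "z": -7.2, "ax": 0, "ay": 0, "az": 0, "grip": 1}, {"x": 0, "y": 10, "z": -7.2, "ax": 0, "ay": 0, "az": 0, "grip": 1}]}}

```text
time_s: 14.15
eef_pos: [0.5456, 0.075, 0.117]
eef_rot: [-0.703, 0.711, 0.025, -0.022]
wrist_force: [0.4, 0.7, 0.6]
opening: 0.004
```

```bash
python3 - <<'E'
from mv import *
a=vision.camera('scene')
rel([(iw(-.05,-.04,.116),IY),(iw(-.05,-.04,.114),IY)])
crop(a,(215,120,375,260),5,'pics/g10.png')
E
```

```text
t 14.2 p [0.5457 0.075  0.1173] yaw 0.067 F [ 0.4 -0.  -0.1] op -0.001 q [-0.07  0.29  1.78 -0.01  1.06 -0.13]
x -0.04 y 0.13 z -0.09 | ax 0.012 ay -0.001 az 0.005
x -0.04 y 0.33 z -0.09 | ax 0.012 ay -0.001 az 0.005
```

View pics/g10.png

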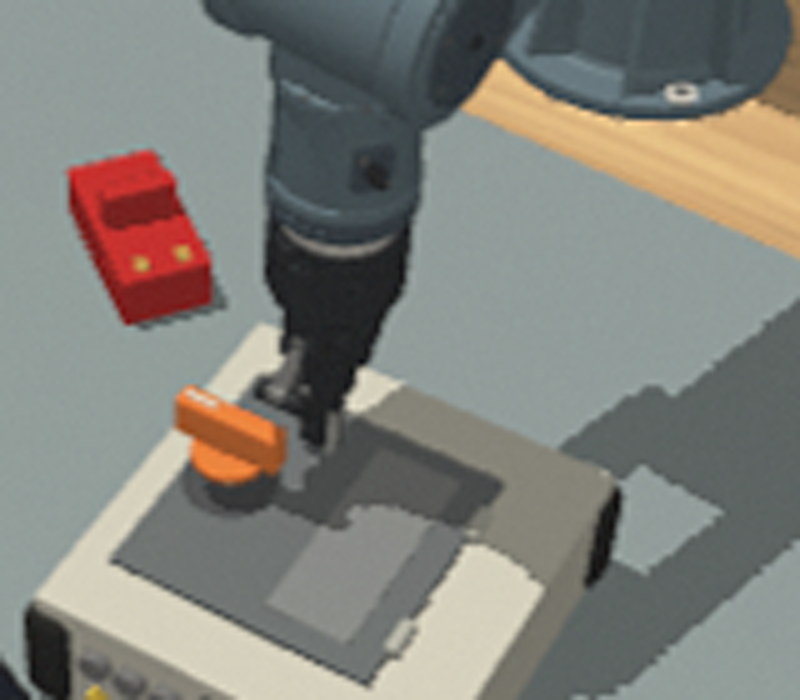

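Emit:
{"name": "apply_moves", "arguments": {"increments": [{"x": 0, "y": 0.3, "z": 0, "ax": 0, "ay": 0, "az": 0, "grip": 1}, {"x": 0, "y": 0.5, "z": 0, "ax": 0, "ay": 0, "az": 0, "grip": 1}, {"x": 0, "y": 0.5, "z": 0, "ax": 0, "ay": 0, "az": 0, "grip": 1}]}}

```text
time_s: 14.58
eef_pos: [0.5463, 0.0751, 0.1158]
eef_rot: [-0.702, 0.711, 0.026, -0.022]
wrist_force: [-12.1, 0.1, 26.5]
opening: -0.003
```

Emit:
{"name": "apply_moves", "arguments": {"increments": [{"x": 0, "y": -4, "z": 0, "ax": 0, "ay": 0, "az": 0, "grip": 1}, {"x": 0, "y": -10, "z": 0, "ax": 0, "ay": 0, "az": 0, "grip": 0.5}, {"x": -3, "y": -14, "z": -5, "ax": 0, "ay": 0, "az": 0, "grip": 0}, {"x": -6, "y": -16, "z": -10, "ax": 0, "ay": 0, "az": 0, "grip": 0}, {"x": -9, "y": -16, "z": -16, "ax": 0, "ay": 0, "az": 0, "grip": 0}, {"x": -10, "y": -16, "z": -22, "ax": 0, "ay": 0, "az": 0, "grip": 0}, {"x": -10, "y": -16, "z": -22, "ax": 0, "ay": 0, "az": 0, "grip": 0}]}}

```text
time_s: 15.45
eef_pos: [0.4596, -0.1526, 0.2786]
eef_rot: [-0.702, 0.712, 0.025, -0.019]
wrist_force: [0.6, 0.8, -0.6]
opening: 0.998
```

```bash
python3 - <<'E'
from mv import *
a=vision.camera('scene');b=vision.camera('top')
rel([(iw(0,-.065,.2),IY)])
crop(a,(215,150,355,270),5,'pics/g11.png');crop(b,(185,145,285,235),6,'pics/g11t.png')
r=[]
for c in('scene','top'):
    d=pinpoint(c,'stud_grip'); print(d[:1]); r.append(d[0]['xy'])
print(tri(*r),iw(0,-.065,.133))
print(proj('scene',iw(0,-.065,.133)),proj('top',iw(0,-.065,.133)))
E
```

```text
t 15.55 p [ 0.4601 -0.1501  0.2781] yaw 0.065 F [ 0.1 -0.6 -0.2] op 1.0 q [-0.56 -0.05  1.81 -0.01  1.37 -0.62]
x 14.92 y 7.66 z 19.43 | ax 0.013 ay -0.003 az 0.006
[{'xy': [260.6, 204.3], 'p': 0.62}]
[{'xy': [253.6, 188.1], 'p': 0.7}]
[0.59362797 0.04643576 0.13122096] (np.float64(0.596916594440794), np.float64(0.05255022210103147), 0.133)
[[261.5412641  205.54852013]] [[251.41742703 187.12664355]]
```

View pics/g11.png

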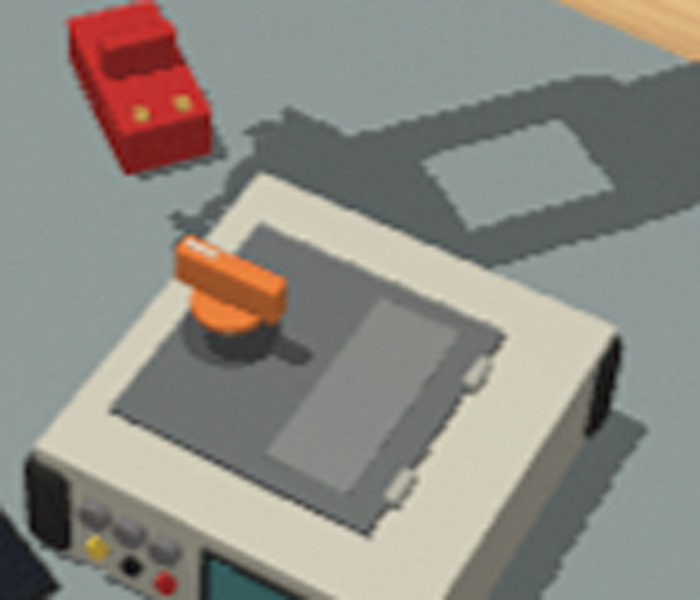

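View pics/g11t.png

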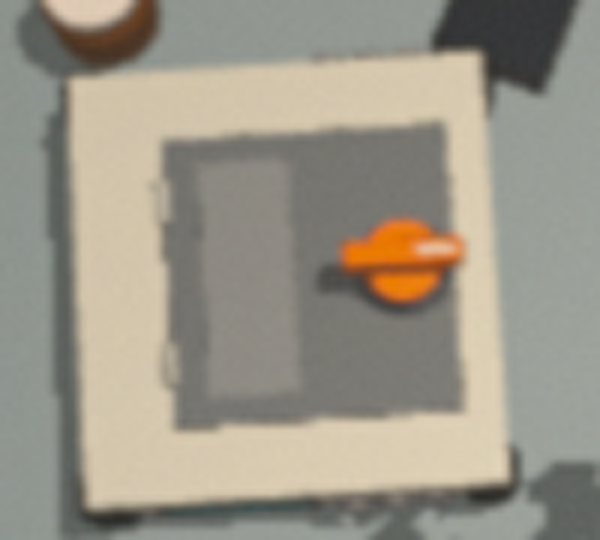

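Emit:
{"name": "apply_moves", "arguments": {"increments": [{"x": 4, "y": 0, "z": 5, "ax": 0, "ay": 0, "az": 0, "grip": 0}, {"x": 8, "y": 1, "z": 10, "ax": 0, "ay": 0, "az": 0, "grip": 0}, {"x": 12, "y": 3, "z": 15, "ax": 0, "ay": 0, "az": 0, "grip": 0}, {"x": 14.9, "y": 5, "z": 19.4, "ax": 0, "ay": 0, "az": 0, "grip": 0}, {"x": 14.9, "y": 7.5, "z": 19.4, "ax": 0, "ay": 0, "az": 0, "grip": 0}, {"x": 14.9, "y": 7.5, "z": 19.4, "ax": 0, "ay": 0, "az": 0, "grip": 0}, {"x": 14.9, "y": 7.5, "z": 19.4, "ax": 0, "ay": 0, "az": 0, "grip": 0}]}}

```text
time_s: 16.52
eef_pos: [0.5964, 0.0553, 0.2022]
eef_rot: [-0.703, 0.711, 0.027, -0.022]
wrist_force: [-0.3, -0.4, 0.5]
opening: 0.996
```

```bash
python3 - <<'E'
from mv import *
a=vision.camera('scene')
rel([(iw(0,-.065,.148),IY)])
crop(a,(215,120,355,240),5,'pics/g12.png')
E
```

```text
t 16.57 p [0.5968 0.0547 0.2028] yaw 0.068 F [-0.2  0.1  0.5] op 0.999 q [-0.1   0.28  1.6  -0.01  1.25 -0.17]
x -0.05 y 5.48 z -0.15 | ax 0.012 ay 0.000 az 0.008
```

View pics/g12.png

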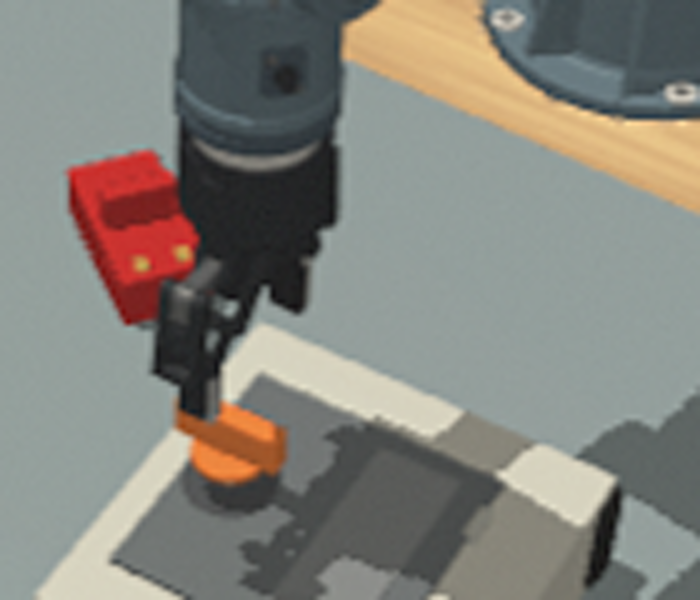

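Emit:
{"name": "apply_moves", "arguments": {"increments": [{"x": 0, "y": 2, "z": -0.15, "ax": 0.01, "ay": 0, "az": 0, "grip": 0}, {"x": 0, "y": 4, "z": -0.15, "ax": 0.01, "ay": 0, "az": 0, "grip": 0}, {"x": 0, "y": 5.4, "z": -0.15, "ax": 0.01, "ay": 0, "az": 0, "grip": 0.3}, {"x": 0, "y": 5.4, "z": -0.15, "ax": 0.01, "ay": 0, "az": 0, "grip": 0.7}, {"x": 0, "y": 5.4, "z": -0.15, "ax": 0.01, "ay": 0, "az": 0, "grip": 0.7}]}}

```text
time_s: 17.2
eef_pos: [0.5976, 0.0525, 0.149]
eef_rot: [-0.706, 0.707, 0.027, -0.021]
wrist_force: [-0.6, 0.2, -0.3]
opening: 0.378
```

```bash
python3 - <<'E'
from mv import *
a=vision.camera('scene')
rel([(iw(0,-.065,.148),IY)])
crop(a,(215,140,315,230),7,'pics/g13.png')
E
```

```text
t 17.25 p [0.5979 0.0526 0.1494] yaw 0.068 F [-1.1  1.1  0.2] op 0.306 q [-0.11  0.34  1.64 -0.    1.15 -0.18]
x -0.09 y 0.14 z 0.01 | ax 0.002 ay 0.000 az 0.009
```

View pics/g13.png

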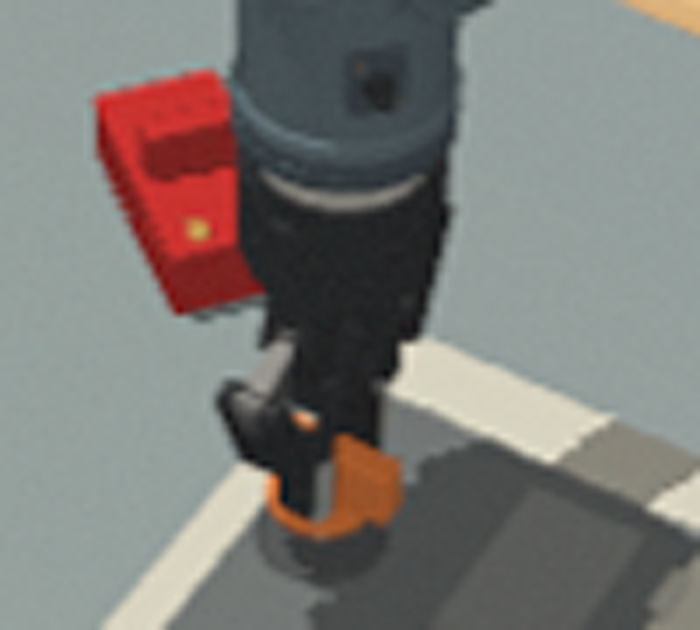

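Straddling the wing mid-way. I'm closing and then pressing in.

Emit:
{"name": "apply_moves", "arguments": {"increments": [{"x": 0, "y": 0, "z": 0, "ax": 0, "ay": 0, "az": 0, "grip": 1}, {"x": 0, "y": 0, "z": 0, "ax": 0, "ay": 0, "az": 0, "grip": 1}, {"x": 0, "y": 0, "z": 0, "ax": 0, "ay": 0, "az": 0, "grip": 1}]}}

```text
time_s: 17.62
eef_pos: [0.5985, 0.0526, 0.1502]
eef_rot: [-0.706, 0.707, 0.028, -0.02]
wrist_force: [2.0, 0.7, 1.6]
opening: 0.149
```

Emit:
{"name": "apply_moves", "arguments": {"increments": [{"x": 0, "y": 0.6, "z": 0, "ax": 0, "ay": 0, "az": 0, "grip": 1}, {"x": 0, "y": 1.2, "z": 0, "ax": 0, "ay": 0, "az": 0, "grip": 1}, {"x": 0, "y": 1.8, "z": 0, "ax": 0, "ay": 0, "az": 0, "grip": 1}, {"x": 0, "y": 1.8, "z": 0, "ax": 0, "ay": 0, "az": 0, "grip": 1}]}}

```text
time_s: 18.12
eef_pos: [0.5987, 0.0526, 0.1326]
eef_rot: [-0.706, 0.707, 0.028, -0.021]
wrist_force: [-3.3, -0.1, 10.5]
opening: 0.15
```

```bash
python3 - <<'E'
from mv import *
a=vision.camera('scene')
rel([(iw(0,-.065,.131),IY),(iw(0,-.065,.131),IY-1.571)])
crop(a,(215,140,315,230),7,'pics/g14.png')
E
```

```text
t 18.18 p [0.5987 0.0526 0.1329] yaw 0.068 F [-3.7  0.3 10.6] op 0.153 q [-0.11  0.37  1.64 -0.    1.12 -0.18]
x -0.18 y 0.19 z 0.01 | ax 0.003 ay 0.000 az 0.010
x -0.18 y 0.19 z 0.01 | ax -0.006 ay 1.571 az 0.010
```

View pics/g14.png

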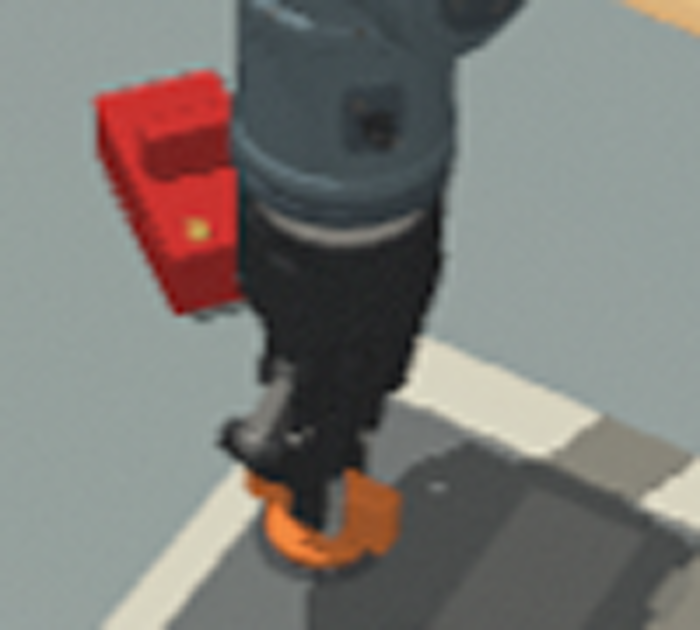

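Emit:
{"name": "apply_moves", "arguments": {"increments": [{"x": 0, "y": 0.05, "z": 0, "ax": 0, "ay": 0.1, "az": 0, "grip": 1}, {"x": 0, "y": 0.05, "z": 0, "ax": 0, "ay": 0.2, "az": 0, "grip": 1}, {"x": 0, "y": 0.05, "z": 0, "ax": 0, "ay": 0.3, "az": 0, "grip": 1}]}}

```text
time_s: 18.55
eef_pos: [0.5994, 0.0526, 0.1335]
eef_rot: [-0.702, 0.702, -0.078, 0.087]
wrist_force: [-1.7, 0.3, 10.5]
opening: 0.149
```

```bash
python3 - <<'E'
from mv import *
o=ctrl.get_obs();print(np.round(o['torque'],2))
rel([(iw(0,-.065,.132),IY-1.6)])
E
```

```text
[0.03 0.49 0.06]
t 18.55 p [0.5994 0.0526 0.1335] yaw -0.235 F [-1.7  0.3 10.5] op 0.149 q [-0.11  0.37  1.64 -0.    1.12  0.13]
x -0.24 y 0.15 z -0.06 | ax -0.009 ay 1.297 az 0.010
```

Emit:
{"name": "apply_moves", "arguments": {"increments": [{"x": 0, "y": 0.1, "z": 0, "ax": 0, "ay": 0.13, "az": 0, "grip": 1}, {"x": 0, "y": 0.1, "z": 0, "ax": 0, "ay": 0.26, "az": 0, "grip": 1}, {"x": 0, "y": 0.1, "z": 0, "ax": 0, "ay": 0.39, "az": 0, "grip": 1}, {"x": 0, "y": 0.1, "z": 0, "ax": 0, "ay": 0.52, "az": 0, "grip": 1}, {"x": 0, "y": 0.1, "z": 0, "ax": 0, "ay": 0.65, "az": 0, "grip": 1}, {"x": 0, "y": 0.1, "z": 0, "ax": 0, "ay": 0.78, "az": 0, "grip": 1}, {"x": 0, "y": 0.1, "z": 0, "ax": 0, "ay": 0.91, "az": 0, "grip": 1}, {"x": 0, "y": 0.1, "z": 0, "ax": 0, "ay": 1.04, "az": 0, "grip": 1}, {"x": 0, "y": 0.1, "z": 0, "ax": 0, "ay": 1.15, "az": 0, "grip": 1}, {"x": 0, "y": 0.1, "z": 0, "ax": 0, "ay": 1.23, "az": 0, "grip": 1}, {"x": 0, "y": 0.1, "z": 0, "ax": 0, "ay": 1.28, "az": 0, "grip": 1}, {"x": 0, "y": 0.1, "z": 0, "ax": 0, "ay": 1.28, "az": 0, "grip": 1}]}}

```text
time_s: 20.05
eef_pos: [0.6015, 0.0504, 0.1345]
eef_rot: [0.516, -0.511, 0.48, -0.492]
wrist_force: [0.2, -7.2, 10.2]
opening: 0.149
```

```bash
python3 - <<'E'
from mv import *
o=ctrl.get_obs();print(np.round(o['torque'],2))
rel([(iw(0,-.065,.132),IY-1.571)])
a=vision.camera('scene')
crop(a,(215,140,315,230),7,'pics/g15.png')
E
```

```text
[-1.26  0.08  0.15]
t 20.05 p [0.6015 0.0504 0.1345] yaw -1.515 F [ 0.2 -7.2 10.2] op 0.149 q [-0.11  0.37  1.64 -0.    1.12  1.41]
x -0.25 y 0.24 z -0.44 | ax -0.017 ay -0.012 az 0.007
```

View pics/g15.png

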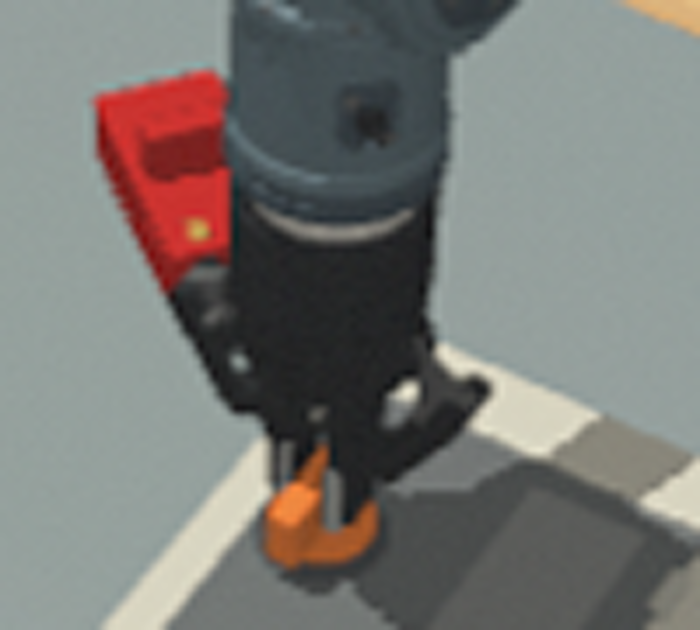

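Emit:
{"name": "apply_moves", "arguments": {"increments": [{"x": 0, "y": 0, "z": 0, "ax": 0, "ay": 0, "az": 0, "grip": 0.6}, {"x": 0, "y": 0, "z": 0, "ax": 0, "ay": 0, "az": 0, "grip": 0.3}, {"x": 0, "y": -0.5, "z": 0, "ax": 0, "ay": 0, "az": 0, "grip": 0.1}, {"x": 0, "y": -3, "z": 0, "ax": 0, "ay": 0, "az": 0, "grip": 0.1}, {"x": 0, "y": -8, "z": 0, "ax": 0, "ay": 0, "az": 0, "grip": 0.1}, {"x": 0, "y": -14, "z": 0, "ax": 0, "ay": 0, "az": 0, "grip": 0.1}, {"x": 5, "y": -16, "z": -4, "ax": 0, "ay": 0, "az": 0, "grip": 0.1}, {"x": 10, "y": -16, "z": -8, "ax": 0, "ay": 0, "az": 0, "grip": 0.1}, {"x": 15, "y": -16, "z": -12, "ax": 0, "ay": 0, "az": 0, "grip": 0.1}, {"x": 20, "y": -16, "z": -14, "ax": 0, "ay": 0, "az": 0, "grip": 0.1}, {"x": 20, "y": -16, "z": -14, "ax": 0, "ay": 0, "az": 0, "grip": 0.1}]}}

```text
time_s: 21.48
eef_pos: [0.4688, -0.1595, 0.2938]
eef_rot: [0.515, -0.51, 0.481, -0.493]
wrist_force: [1.1, 0.4, -0.1]
opening: 0.901
```

```bash
python3 - <<'E'
from mv import *
a=vision.camera('scene');b=vision.camera('top')
rel([])
crop(a,(215,150,355,270),5,'pics/g16.png');crop(b,(185,145,285,235),6,'pics/g16t.png')
r=[]
for c in('scene','top'):
    d=pinpoint(c,'stud_grip'); print(d[:1]); r.append(d[0]['xy'])
print(tri(*r))
for z in(.133,.120): print(z,proj('scene',iw(0,-.065,z)),proj('top',iw(0,-.065,z)))
cv2.imwrite('pics/fin.png',cv2.resize(a[:,:,::-1],(800,600)))
E
```

```text
t 21.57 p [ 0.4701 -0.1564  0.2936] yaw -1.516 F [-0.2 -0.1  0.2] op 0.896 q [-0.56 -0.04  1.77  0.    1.4   0.95]
[{'xy': [259.2, 206.8], 'p': 0.7}]
[{'xy': [254.3, 188.8], 'p': 0.63}]
[0.59393912 0.04330129 0.11906891]
0.133 [[261.5412641  205.54852013]] [[251.41742703 187.12664355]]
0.12 [[261.45263382 208.72817631]] [[251.48646923 187.79478479]]
```

View pics/g16.png

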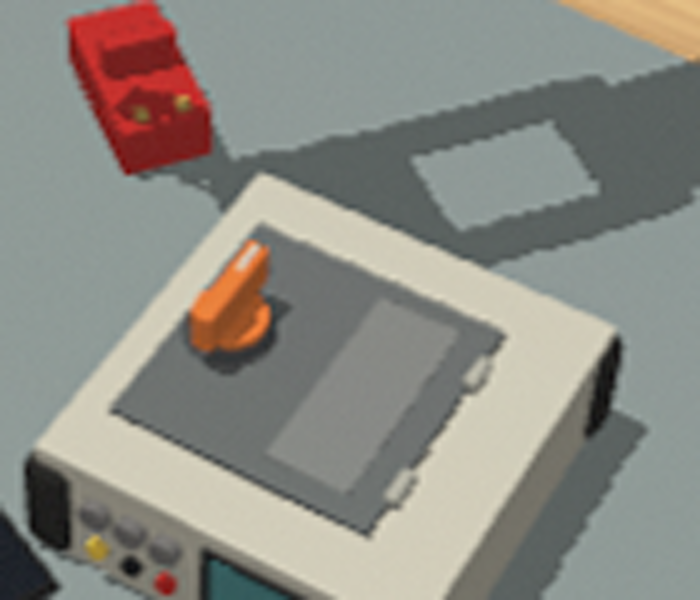

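View pics/g16t.png

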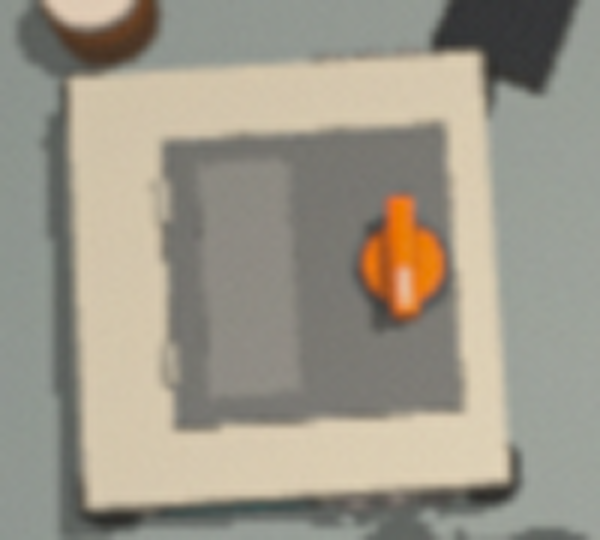

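View pics/fin.png

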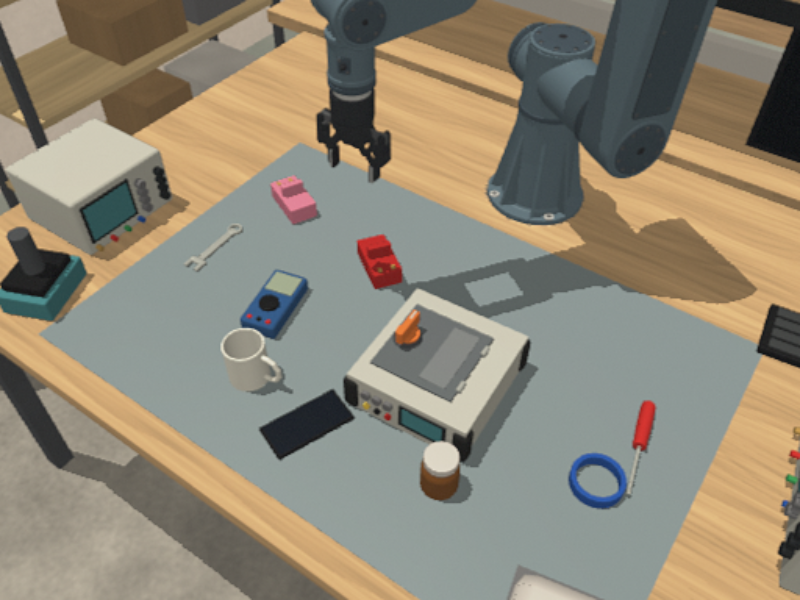

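The wing lies along the instrument's x and stays down: the stud point measures about 0.119 m, against 0.133 m sprung out. The cover is flat and everything else is in place, so I'm handing in.

```bash
python3 -c "
from bench import ticket
print(ticket.hand_in())"
```

```text
the job is handed in; nothing more can be done
None
```

The battery pack is in the bay, the cover is shut over it, and the orange stud is pushed in and turned a quarter turn, where it stayed caught. I handed the job in at about 21.6 s. It gives no verdict, so the result rests on my own checks.

**What I did**
- **Pack:** I gripped the black and yellow pack by its rib and lowered it until it touched the bay floor (7 N upward). I then opened the fingers and lifted clear.
- **Cover:** I swung it shut from behind, beside the stud. A test push of about 26 N met a firm stop at the shut height.
- **Stud:** I pressed it in about 17 mm against a 10.5 N spring force, and only then turned it clockwise to about 1.58 rad by the tool.

**Last checks**
- **Stud:** after release it measured about 0.119 m high, against 0.131 m before, which fits it being caught about 13 mm in. In the top view the wing lies along the instrument's x to within about 0.03 rad.
- **Cover and surroundings:** the cover looks flat in both views. The other things on the bench look unmoved, and the robot is clear with no contact force.

**Less certain**
- **Pack position:** I could not see the pack once the cover was shut, so its place in the bay rests on the view before closing.
- **Stud position:** the network's stud point sat 4 to 9 mm to the side of where I worked it out from the fitted instrument pose. The grip and the turn agreed with the fitted pose.
- **First move call:** it was refused as invalid and nothing moved; it went through once every field was filled in.

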